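# Load the reader's drawer, release its slide lock and close it

### The job

Take the white and blue cartridge out of its black parking cradle and set it, without dropping it and always upright, fully down in the front bay of the reader's open drawer. The drawer is locked out: then press the green release lever on its front right down and, with the lever held down, start the drawer inwards, and push it fully home until its catch has snapped in behind the keeper. Leave the label roll, the stamp and the timer where they stand.

Things in the scene. Friction and masses are not known exactly. Their poses are not given: they have to be found in the camera images.
- reader: White bench-top box, fixed. Origin: bench top, under the middle of its base plate (350 x 216 x 8 mm). x points from its open front to its back (away from the robot at yaw 0), y left, z up. The hood covers x=+4 to +180 mm (224 wide, top at z=98, lintel underside at z=91 mm); nothing stands above it. The drawer slides along x on two rails.
- drawer (a joint): How far the drawer is out along the reader's -x, m: 0 = fully home, 0.140 = fully out. Starts out (0.138-0.140), locked by the lever's pawl: unpressed it moves at most 3 mm. Friction 1.5 N, mass 0.5 kg. From 0.033 to 0.005 the catch rides over a ramp (push up to 6 N, at first a short knock up to 15 N) unless the lever is held down; do not stop there. Latched it reads 0 to 0.005.
- bay (a point): Centre of the floor of the drawer's front bay, 16 mm over the bench; moves with the drawer, reader's axes. The bay is 66 mm along x, where the cartridge's long side goes: drawer front 33 mm before this point (top 70 mm above it), white partition 33 mm behind (top 54 mm above), so no finger room at the cartridge's ends. In y see bay_side.
- bay_side (a point): Centre of the top of the grey rib on the left of the bay, 27 mm left of the bay's centre, 10 mm over its floor. A like rib stands on the right. Ribs are 6 mm thick, 48 mm apart inside, the only bounds of the bay in y. Beyond them the floor is free up to the side walls (inner faces 72 mm from the middle, tops 30 mm over the floor): finger room at the cartridge's long sides.
- drawer_front (a point): On the outer face of the drawer's white front, 75 mm over the bench, straight behind the green pad, 87 mm right of the drawer's middle: push here along the reader's +x. The front is upright, 220 wide, 12 to 86 mm over the bench, 8 thick. A bar handle, 80 mm long, sticks about 40 mm out of it, 30 mm left of the middle, 52 mm over the bench.
- pad (a point): Centre of the top of the green thumb pad of the release lever, 56 mm over the bench at rest, in front of the drawer front near its right end. The pad is 28 (x) by 42 (y) mm, 6 thick; this point is 22 mm before the face of the front, the pad's rear edge 8 mm. It travels with the drawer.
- lever (a joint): Angle of the release lever, rad: 0 at rest, 0.26 at its stop; a spring returns it. Pressing the pad 8 mm (0.14 rad, about 6 N) frees the pawl; the stop is at 14 mm (about 8 N). Keep it down for the drawer's first 10 mm inwards; then let go, or hold it to the very end and let go straight up. Snapped in and let go it reads under 0.03; over 0.1 with the catch on top of the keeper.
- cartridge: Loose white box with a blue band and two small ports on top, 60 (its x) by 40 (its y) by 50 mm high, 0.1 to 0.21 kg. Origin: centre of its underside. Starts standing in the cradle, its x along the cradle's x. Either way round (half a turn) is right in the bay.
- cradle: Black cradle, fixed, left or right of the reader. Origin: on the bench under its middle. Base 100 (x) x 64 (y) x 6 mm, the cartridge stands on it. Walls along the cartridge's long sides (top 54 mm over the bench) leave only its short ends free: fingers close along the cradle's x, 60 mm; lift straight up. Lips at x=+-36 mm, 11 mm high. The bench between cradle and robot is free for setting down.
- label_roll: Bystander: white roll of labels lying flat, 82 mm diameter, 40 high, on the other side of the reader from the cradle. Origin: centre of its underside.
- stamp: Bystander: brown rubber stamp with a turned handle, standing, 29 x 50 x 78 mm high, beside the reader's hood. Origin: centre of its underside.
- timer: Bystander: pale bench timer with an orange knob, lying flat, 68 x 62 x 24 mm, beside the reader's hood. Origin: centre of its underside.
Things that resemble listed ones, but are neither listed nor needed, are in the scene too. What is shaped like the cartridge but red or yellow is not meant.

How it is judged:
By the outcome, as a careful person would: the job done as asked, in the order asked, and still so for the second after the job is handed in, with the robot touching nothing.
It also fails if it takes over 66 s, if anything falls off the work surface, if the arm or the gripper's body presses on something with over 40 N, if the wrist force passes 120 N, or if a joint passes its speed limit or range.

### The arm

A 6-joint arm with a two-finger parallel gripper is mounted at the origin on a cart in front of the work surface, level with it; the furniture and walls round the work are solid. World frame = base frame: x ahead of the robot, y to its left, z up, the work surface at z = 0. Lengths are in mm, angles in rad, forces in N, time in s.
With the tool pointing down it reaches from about 275 to 1000 mm from the base axis. Payload 8.4 kg.
Tool frame: the origin (TCP) lies on the mounting face of the last link; the fingertips stand 173 mm ahead of it and the grasp point (between the pads) lies 155 mm ahead of it; z points along the fingers, y is the direction in which the jaws open and shut (so a half turn about z gives the same grasp; the last joint's range is limited). The gripper opens to 85 mm and grips with 20 to 120 N. Pads are 22 mm wide; open, the fingers measure 114 mm over their backs; the gripper's body (76 mm by 85 mm) begins 54 mm behind the grasp point. The pads swing forward as they close: fully open they stand 13 mm farther back than shut.
Start: joints at [-1.243, 0.353, 1.633, -0, 1.155, -0.002], TCP at [202.408, -591.321, 404.681] pointing down, gripper open.
Joint ranges: [-2.63, 2.63], [-0.92, 2.1], [0.06, 2.66], [-1.3, 4.44], [0, 2.69], [-3.02, 3.02]. Speed limits (rad/s): [2.22, 2.22, 2.79, 3.14, 3.14, 3.14].

### API

Orientations are given as [roll, pitch, yaw] about the fixed x, y, z axes, in that order (R = Rz(yaw) Ry(pitch) Rx(roll)).
In Python, from rig import readout, imaging, ticket gives the robot as it stands.
- The arm moves only by the tool step_arm, never from a script. Its argument "deltas" is a list of rows, each an object with "translation": the shift along the tool's x, y, z in cm, a list of three; "rot": the turn, a rotation vector about the tool's x, y, z in rad, a list of three. In form: [{"translation": [x, y, z], "rot": [rx, ry, rz]}, ...]. A call has 1 to 8 rows; each row is the pose to reach, as a shift and turn from the pose commanded when the call began, along the tool's axes at that moment; what a row does not reach only later rows make up. A row lasts 1/8 s, in which the tool goes at most 62.5 mm and 10.7 degrees, less where a joint would pass 70% of its speed; a pose out of reach is approached as far as the arm can. A call with a gripper value outside its range is refused whole. "grip" is the closure in counts, from 0 (fully open) to 255 (shut), set as the call begins (left out, the last holds). The fingers move at their own pace and stop on an object; "squeeze" is the grip in N (left out, the last holds). Time passes only in rows, so rows that repeat a pose let the fingers close. It gives the time, the measured TCP pose, the force and the opening at its end, in the units of the state.
- readout.sense(): the state, without advancing time (a new reading comes with each control period).
- imaging.grab_frame(name): name is "scene" or "top" or "wrist"; returns a dict with "image" (384x512x3 uint8, red, green, blue), "camera_matrix" (3x3 intrinsics, pixels), "world_to_cam" (4x4, takes a point from world to camera coordinates). Camera axes: x right, y up, looking along -z (the intrinsics and any distortion apply to the point x, -y, -z); pixel columns grow to the right and rows downward; lengths in mm; the calibration is good to about 2 mm. A picture is of the moment at which its call begins. There is no depth.
- ticket.sign_off(): hands the job in, once; it reports no verdict.
The state is a dict: "clock": time; "qpos": joint angles; "qvel": joint speeds; "joint_efforts": joint torques, N m; "eef_pos": TCP position; "tcp_rot": TCP orientation; "contact_force": force on the tool from outside, world axes, zero at the start; "wrist_torque": the same for the moment, N m; "opening": opening from 0.0 (shut) to 1.0 (fully open).
Only numpy, scipy, OpenCV 4.12 (cv2) and the standard library are available. Lean on these libraries where they do the work, as an engineer would, in place of code of your own. Each camera call takes 0.05 s, during which the arm holds its last target.

## Working session

There is one attempt and no reset: what is moved stays moved. The work goes in short steps, Python scripts to look and compute and a tool call to move; the robot and the scene stay as the last step left them, time stands still between calls to the robot, and variables do not carry over. Pictures are saved under pics/ and viewed, and the job is handed in when it is done.

Besides the shell and the picture viewer there is one more tool, called after ">>>" by a JSON object that holds its "method" and its "body", one argument or row to a line. step_arm: Moves the arm, as the interface text tells. Its arguments: {"type":"object","properties":{"deltas":{"type":"array","items":{"type":"object","properties":{"translation":{"type":"array","items":{"type":"number"}},"rot":{"type":"array","items":{"type":"number"}}}}},"grip":{"type":"number"},"squeeze":{"type":"number"}},"required":["deltas"]}

```bash
mkdir -p pics; ls; python3 - <<'E'
from rig import readout, imaging
import cv2
print(readout.sense())
for n in ["scene","top","wrist"]:
    f=imaging.grab_frame(n); cv2.imwrite(f"pics/{n}0.png",cv2.cvtColor(f["image"],cv2.COLOR_RGB2BGR))
    print(n,f["camera_matrix"].tolist(),f["world_to_cam"].round(4).tolist(),[k for k in f])
E
```

```text
pics
{'clock': 0.0, 'qpos': array([-1.24341106e+00,  3.53658006e-01,  1.63415282e+00,  1.91943339e-06,
        1.15520717e+00, -2.40402942e-03]), 'qvel': array([ 2.39504312e-04, -1.85870258e-04,  5.02774265e-04, -4.04688754e-05,
        2.84874635e-04, -2.56814185e-04]), 'joint_efforts': array([-2.50031364e-03, -6.05258989e+01, -3.42066622e+01, -4.40359872e-04,
        9.33135976e-03,  1.67020232e-05]), 'eef_pos': array([ 202.32198014, -591.08950416,  403.94736149]), 'tcp_rot': array([-3.14016732e+00, -5.18148512e-06,  3.29788517e-01]), 'contact_force': array([ 0.00434668, -0.29561249,  0.80942508]), 'wrist_torque': array([ 0.0501391 , -0.01476223,  0.00414541]), 'opening': 1.000864149131903}
scene [[460.69414869804615, 0.0, 254.35602760262069], [0.0, 460.69414869804615, 189.6013393420853], [0.0, 0.0, 1.0]] [[-0.8303, -0.5574, 0.0056, 421.6654], [0.4015, -0.5911, 0.6996, -336.4955], [-0.3866, 0.5831, 0.7145, -1077.557], [0.0, 0.0, 0.0, 1.0]] ['image', 'camera_matrix', 'world_to_cam']
top [[422.35773176500055, 0.0, 250.76317134378974], [0.0, 422.35773176500055, 189.52009680617263], [0.0, 0.0, 1.0]] [[-0.0172, -0.9998, -0.0053, -53.3395], [0.9969, -0.0175, 0.0768, -576.6129], [-0.0768, -0.0039, 0.997, -1321.3922], [0.0, 0.0, 0.0, 1.0]] ['image', 'camera_matrix', 'world_to_cam']
wrist [[305.38964447312424, 0.0, 254.99617429657783], [0.0, 305.38964447312424, 192.18122645970166], [0.0, 0.0, 1.0]] [[0.3237, -0.9461, -0.0005, -624.8085], [0.9118, 0.3121, -0.267, 34.138], [0.2528, 0.086, 0.9637, -377.8389], [0.0, 0.0, 0.0, 1.0]] ['image', 'camera_matrix', 'world_to_cam']
```

View pics/scene0.png

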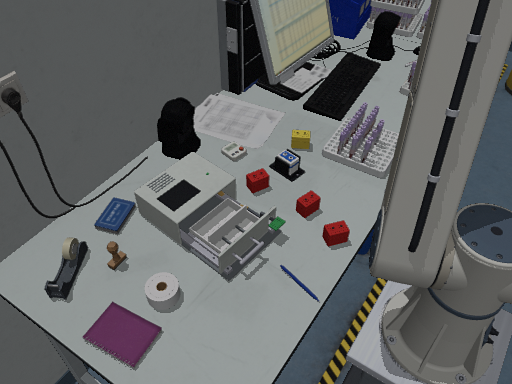

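View pics/top0.png

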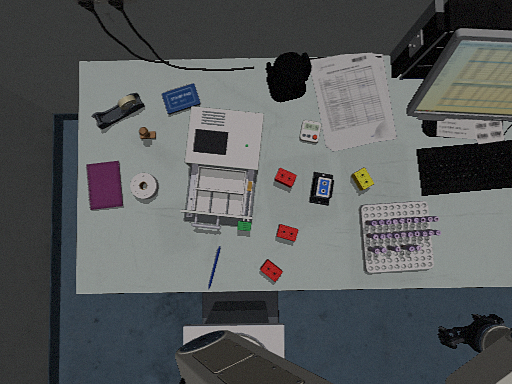

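View pics/wrist0.png

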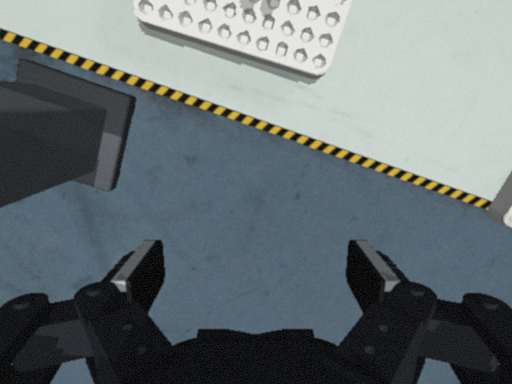

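```bash
cat > h.py <<'E'
import numpy as np, cv2
from rig import readout, imaging
from scipy.spatial.transform import Rotation as R
def grab(n,fn=None,crop=None,s=1):
    f=imaging.grab_frame(n)
    im=cv2.cvtColor(f["image"],cv2.COLOR_RGB2BGR)
    if fn: save(im,fn,crop,s)
    return f,im
def save(im,fn,crop=None,s=1):
    if crop: im=im[crop[1]:crop[3],crop[0]:crop[2]]
    cv2.imwrite("pics/"+fn,cv2.resize(im,None,fx=s,fy=s,interpolation=cv2.INTER_CUBIC))
def proj(K,W,P):
    P=np.atleast_2d(P); c=P@W[:3,:3].T+W[:3,3]; d=-c[:,2]
    return np.c_[K[0,0]*c[:,0]/d+K[0,2], -K[1,1]*c[:,1]/d+K[1,2]]
def back(K,W,uv,z):
    uv=np.atleast_2d(uv).astype(float)
    r=np.c_[(uv[:,0]-K[0,2])/K[0,0],-(uv[:,1]-K[1,2])/K[1,1],-np.ones(len(uv))]
    r=r@W[:3,:3]; o=-W[:3,:3].T@W[:3,3]
    z=np.broadcast_to(z,len(uv))
    return o+r*((z-o[2])/r[:,2])[:,None]
E
python3 - <<'E'
from h import *
im=cv2.imread("pics/top0.png")
save(im,"t_reader.png",(175,100,275,240),4)
save(im,"t_cradle.png",(260,150,350,220),8)
im=cv2.imread("pics/scene0.png")
save(im,"s_reader.png",(130,140,320,280),4)
E
```

```text
(no output)
```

View pics/t_reader.png

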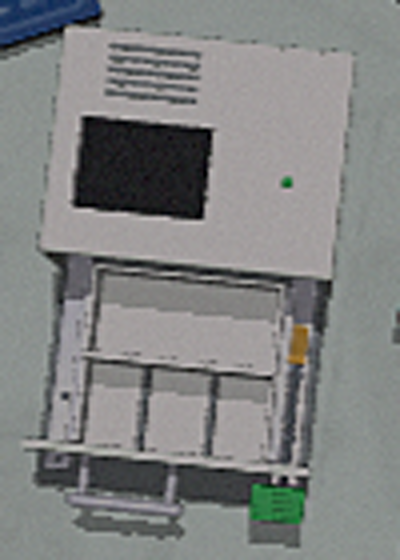

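View pics/t_cradle.png

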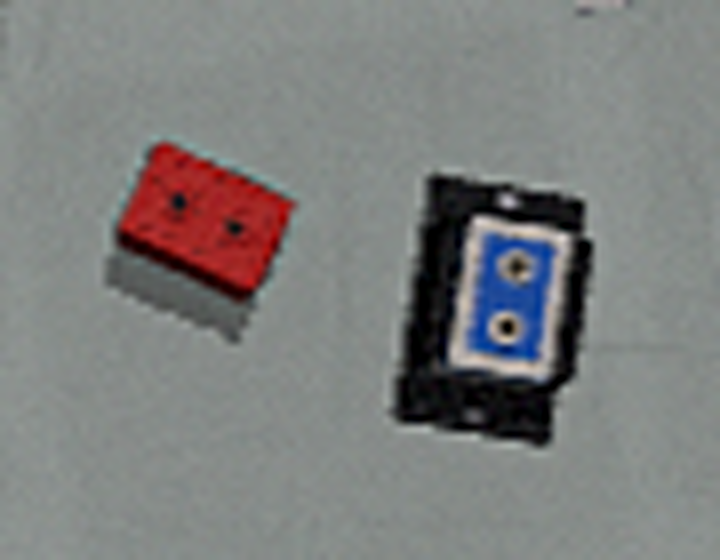

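View pics/s_reader.png

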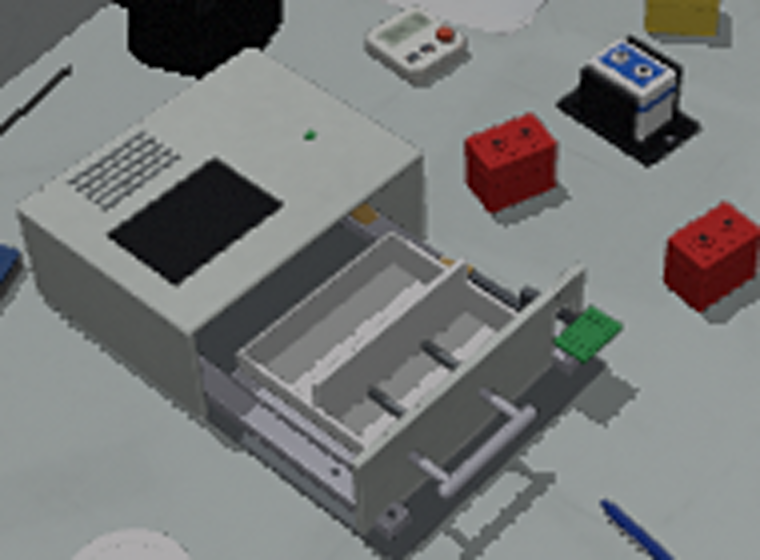

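```bash
cat > fit.py <<'E'
from h import *
from scipy.optimize import least_squares
K={};W={}
for n in ["top","scene"]:
    f=imaging.grab_frame(n);K[n]=f["camera_matrix"];W[n]=f["world_to_cam"]
def px(c,off,s): return (np.array(c)+.5)/s-.5+np.array(off)
def T(p,L):
    c,s=np.cos(p[2]),np.sin(p[2]); L=np.array(L,float)
    return np.c_[p[0]+c*L[:,0]-s*L[:,1],p[1]+s*L[:,0]+c*L[:,1],L[:,2]]
def fit(obs,p0,fn):
    def res(p): return np.concatenate([(proj(K[n],W[n],fn(p,L))-uv).ravel() for n,L,uv in obs])
    r=least_squares(res,p0); print(r.x.round(4)); print(res(r.x).round(1)); return r.x
E
python3 - <<'E'
from fit import *
rt=px([(67,27),(352,55),(330,280),(42,250)],(175,100),4)
H=[(180,112,98),(180,-112,98),(4,-112,98),(4,112,98)]
rs=px([(20,210),(250,48),(423,155),(193,332)],(130,140),4)
print(back(K["top"],W["top"],rt,98).round(0))
for o in ([("top",H,rt)],[("scene",H,rs)],[("top",H,rt),("scene",H,rs)]):
    p=fit(o,[600,0,0],T)
# drawer front: top edge outer corners top & scene; fit offset
dt=px([(25,447),(308,475)],(175,100),4); 
# front x in reader
def rl(P):
    c,s=np.cos(p[2]),np.sin(p[2]); d=P[:,:2]-p[:2]; return np.c_[d@[c,s],d@[-s,c]]
print("front(mid) edge",rl(back(K["top"],W["top"],dt,86)).round(1))
pt=px([(277,503)],(175,100),4); ps=px([(588,333)],(130,140),4)
print("pad",rl(back(K["top"],W["top"],pt,56)).round(1),rl(back(K["scene"],W["scene"],ps,56)).round(1))
ct=px([(470,212),(580,230),(548,382),(446,365)],(260,150),8)
C=[(30,20,56),(30,-20,56),(-30,-20,56),(-30,20,56)]
bt=px([(430,175),(583,197),(548,443),(395,415)],(260,150),8)
B=[(50,32,6),(50,-32,6),(-50,-32,6),(-50,32,6)]
fit([("top",C,ct)],[600,-200,0],T)
fit([("top",B,bt)],[600,-200,0],T)
E
```

```text
[[ 827.  113.   98.]
 [ 801. -104.   98.]
 [ 629.  -84.   98.]
 [ 656.  133.   98.]]
[ 6.372361e+02  2.550870e+01 -1.185000e-01]
[-0.8 -0.7  1.1 -0.4  0.8  0.5 -1.1  0.6]
[ 6.353438e+02  2.692530e+01 -1.106000e-01]
[-1.1 -0.3  0.3 -0.7  0.9 -0.8  0.   1.3]
[ 6.365278e+02  2.599080e+01 -1.147000e-01]
[-1.2 -0.3  0.7 -0.4  0.6  0.6 -1.3  0.9 -1.1 -0.9  0.4 -1.   0.9 -1.1
 -0.2  0.7]
front(mid) edge [[-141.5  107.1]
 [-141.7 -107.6]]
pad [[-165.2  -85.8]] [[-166.3  -83.6]]
[ 5.777812e+02 -2.888026e+02 -2.020000e-01]
[ 0.4 -0.  -0.6  0.1  0.1  0.1  0.1 -0.2]
[ 5.779293e+02 -2.882797e+02 -1.745000e-01]
[-0.2 -0.3  0.3  0.   0.3 -0.1 -0.4  0.3]
```

```bash
cat > plan.py <<'E'
from h import *
import sys
def delta(x,y,z,yaw,roll=np.pi,pitch=0.,sag=None):
    s=readout.sense(); p=s["eef_pos"]; Rm=R.from_euler("xyz",s["tcp_rot"])
    t=Rm.inv().apply(np.array([x,y,z])-p)/10
    r=(Rm.inv()*R.from_euler("xyz",[roll,pitch,yaw])).as_rotvec()
    print("t",s["clock"],"pos",p.round(1),"rot",s["tcp_rot"].round(3),"F",s["contact_force"].round(1),"op",round(s["opening"],3))
    print("translation",t.round(2).tolist(),"rot",r.round(3).tolist(),"|t|mm",np.linalg.norm(t)*10)
if __name__=="__main__": delta(*[float(a) for a in sys.argv[1:]])
E
python3 plan.py 578 -289 340 1.385
python3 - <<'E'
from fit import *
f=imaging.grab_frame("wrist");s=readout.sense()
W_=f["world_to_cam"]; o=-W_[:3,:3].T@W_[:3,3]; Rm=R.from_euler("xyz",s["tcp_rot"])
print("cam in tool",Rm.inv().apply(o-s["eef_pos"]).round(1), "axis",Rm.inv().apply(-W_[2,:3]).round(3), "right",Rm.inv().apply(W_[0,:3]).round(3))
for c in [(287,177),(287,233),(271,270),(321,188),(143,186),(147,133),(310,131),(215,267),(362,179)]: print(c,back(K["top"],W["top"],c,20).round(0))
E
```

```text
t 0.25 pos [ 202.4 -591.2  404.3] rot [-3.141  0.     0.33 ] F [0.4 0.1 1.1] op 1.002
translation [45.33, -16.43, 6.44] rot [-0.001, -0.0, -1.055] |t|mm 486.3898585416223
cam in tool [67.9  0.2 31.1] axis [-0.267  0.001  0.964] right [-0.     1.    -0.001]
(287, 177) [[ 614. -180.   20.]]
(287, 233) [[ 436. -175.   20.]]
(271, 270) [[ 321. -122.   20.]]
(321, 188) [[ 577. -287.   20.]]
(143, 186) [[593. 280.  20.]]
(147, 133) [[764. 268.  20.]]
(310, 131) [[ 761. -257.   20.]]
(215, 267) [[334.  53.  20.]]
(362, 179) [[ 603. -418.   20.]]
```

>>> {"method": "step_arm", "body": {
  "deltas": [
    {"translation":[45.33,-16.43,6.4],"rot":[0,0,-1.055]},
    {"translation":[45.33,-16.43,6.4],"rot":[0,0,-1.055]},
    {"translation":[45.33,-16.43,6.4],"rot":[0,0,-1.055]},
    {"translation":[45.33,-16.43,6.4],"rot":[0,0,-1.055]},
    {"translation":[45.33,-16.43,6.4],"rot":[0,0,-1.055]},
    {"translation":[45.33,-16.43,6.4],"rot":[0,0,-1.055]},
    {"translation":[45.33,-16.43,6.4],"rot":[0,0,-1.055]},
    {"translation":[45.33,-16.43,6.4],"rot":[0,0,-1.055]}
  ]
}}

```text
clock: 1.4
eef_pos: [579.8, -287.2, 340.4]
tcp_rot: [3.141, -0.0, 1.386]
contact_force: [-0.0, -0.1, 0.2]
opening: 1.0
```

>>> {"method": "step_arm", "body": {
  "deltas": [
    {"translation":[0,0,0],"rot":[0,0,0]},
    {"translation":[0,0,0],"rot":[0,0,0]}
  ]
}}

```text
clock: 1.65
eef_pos: [577.8, -289.1, 340.5]
tcp_rot: [-3.141, 0.0, 1.385]
contact_force: [0.0, 0.2, -0.4]
opening: 1.002
```

```bash
python3 plan.py 578 -289 340 1.385; python3 -c "
from h import *
grab('wrist','w1.png',None,1.5)"
```

```text
t 1.65 pos [ 577.8 -289.1  340.5] rot [-3.141  0.     1.385] F [ 0.   0.2 -0.4] op 1.002
translation [0.02, 0.02, 0.05] rot [-0.001, 0.0, 0.0] |t|mm 0.5711360730426247
```

View pics/w1.png

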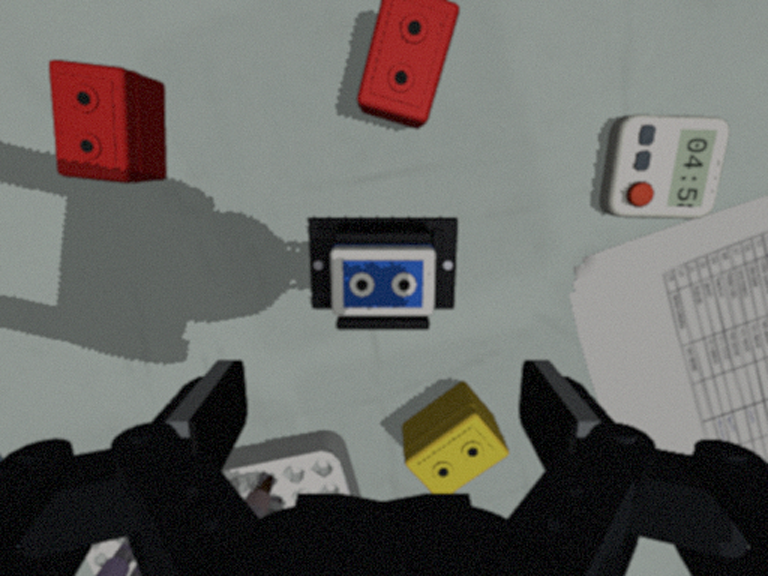

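```bash
python3 -c "
from fit import *
f,im=grab('wrist'); K['w']=f['camera_matrix'];W['w']=f['world_to_cam']
save(im,'w2.png',(195,135,320,230),6)
uv=(np.array([(332,248),(436,248),(437,317),(330,317)])+.5)/1.5-.5
print(back(K['w'],W['w'],uv,56).round(1), back(K['w'],W['w'],uv,56).mean(0))
b=(np.array([(308,218),(456,219),(458,308),(311,308)])+.5)/1.5-.5
print(back(K['w'],W['w'],b,6).round(1), back(K['w'],W['w'],b,6).mean(0))
"
```

```text
[[ 553.6 -264.6   56. ]
 [ 610.9 -275.5   56. ]
 [ 605.1 -316.    56. ]
 [ 543.6 -304.3   56. ]] [ 578.3160292  -290.11762098   56.        ]
[[ 535.1 -250.1    6. ]
 [ 631.  -269.     6. ]
 [ 623.5 -330.4    6. ]
 [ 522.9 -311.3    6. ]] [ 578.14418363 -290.20004217    6.        ]
```

View pics/w2.png

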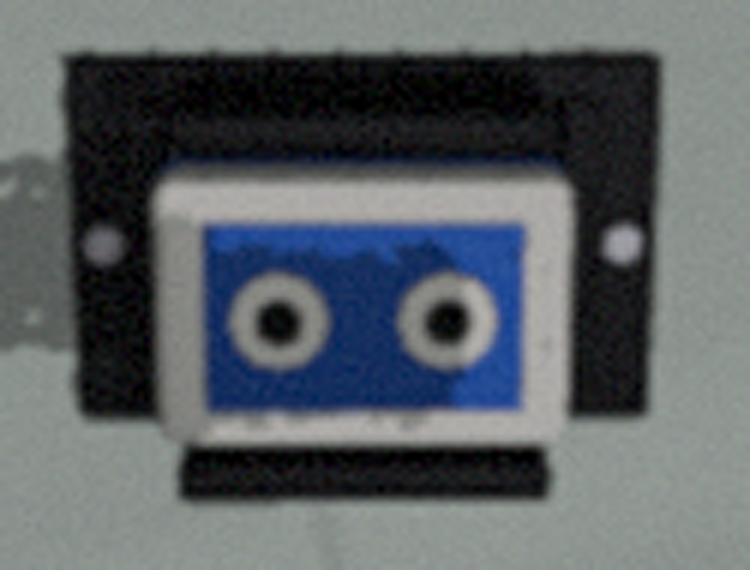

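```bash
python3 plan.py 578.2 -290 188 1.381
```

```text
t 1.85 pos [ 577.3 -290.1  341. ] rot [3.141 0.    1.383] F [ 0.4 -0.6 -0.3] op 0.998
translation [0.03, 0.09, 15.3] rot [0.0, 0.0, 0.002] |t|mm 152.9998994510563
```

>>> {"method": "step_arm", "body": {
  "deltas": [
    {"translation":[-0.09,0.04,5.5],"rot":[0,0,0.003]},
    {"translation":[-0.09,0.04,11],"rot":[0,0,0.003]},
    {"translation":[-0.09,0.04,14],"rot":[0,0,0.003]},
    {"translation":[-0.09,0.04,15.2],"rot":[0,0,0.003]},
    {"translation":[-0.09,0.04,15.2],"rot":[0,0,0.003]}
  ],
  "grip": 0
}}

```text
clock: 2.48
eef_pos: [578.1, -290.5, 188.8]
tcp_rot: [-3.141, -0.0, 1.381]
contact_force: [0.1, 0.3, 0.5]
opening: 1.001
```

>>> {"method": "step_arm", "body": {
  "deltas": [
    {"translation":[0,0,0],"rot":[0,0,0]},
    {"translation":[0,0,0],"rot":[0,0,0]},
    {"translation":[0,0,0],"rot":[0,0,0]},
    {"translation":[0,0,0],"rot":[0,0,0]}
  ],
  "grip": 255,
  "squeeze": 35
}}

```text
clock: 2.98
eef_pos: [578.9, -290.5, 190.5]
tcp_rot: [3.139, 0.001, 1.382]
contact_force: [-0.7, -0.5, 6.9]
opening: 0.699
```

```bash
python3 plan.py 578.2 -290 188 1.381;python3 -c "
from h import *
grab('wrist','w3.png',None,1.5)"
```

```text
t 2.975 pos [ 578.9 -290.5  190.5] rot [3.139e+00 1.000e-03 1.382e+00] F [-0.7 -0.5  6.9] op 0.699
translation [0.03, -0.08, 0.25] rot [0.003, 0.001, 0.001] |t|mm 2.6202217009316713
```

View pics/w3.png

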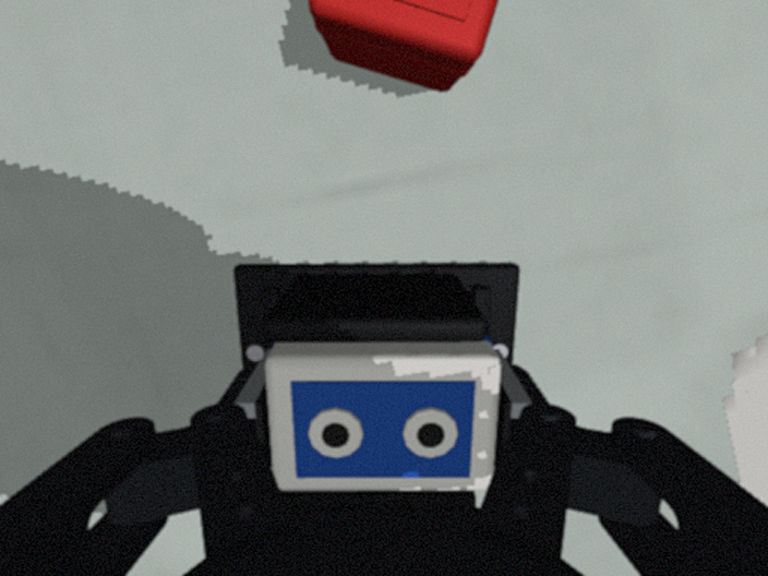

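>>> {"method": "step_arm", "body": {
  "deltas": [
    {"translation":[0,0,-2],"rot":[0,0,0]},
    {"translation":[0,0,-6],"rot":[0,0,0]},
    {"translation":[0,0,-8],"rot":[0,0,0]},
    {"translation":[-0.5,-2.5,-8],"rot":[0,0,0]},
    {"translation":[-1.4,-7.5,-8],"rot":[0,0,-0.04]},
    {"translation":[-2.2,-11.5,-6],"rot":[0,0,-0.075]},
    {"translation":[-2.4,-12.6,-4],"rot":[0,0,-0.075]},
    {"translation":[-2.4,-12.6,-1.8],"rot":[0,0,-0.075]}
  ]
}}

```text
clock: 4.03
eef_pos: [449.0, -290.0, 206.9]
tcp_rot: [3.141, 0.0, 1.456]
contact_force: [0.5, -0.8, -1.7]
opening: 0.698
```

>>> {"method": "step_arm", "body": {
  "deltas": [
    {"translation":[0,0,0.4],"rot":[0,0,0]},
    {"translation":[0,0,0.8],"rot":[0,0,0]},
    {"translation":[0,0,0.8],"rot":[0,0,0]}
  ]
}}

```text
clock: 4.4
eef_pos: [450.4, -290.0, 199.1]
tcp_rot: [3.141, 0.0, 1.457]
contact_force: [0.4, -0.0, -1.6]
opening: 0.696
```

```bash
python3 plan.py 450 -290 185 1.456;python3 -c "
from h import *
grab('wrist','w4.png',None,1.5); f,im=grab('scene'); save(im,'s4.png',(230,120,430,270),4)"
```

```text
t 4.4 pos [ 450.4 -290.   199.1] rot [3.141 0.    1.457] F [ 0.4 -0.  -1.6] op 0.696
translation [-0.0, -0.04, 1.41] rot [0.001, 0.0, 0.001] |t|mm 14.13914066832723
```

View pics/w4.png

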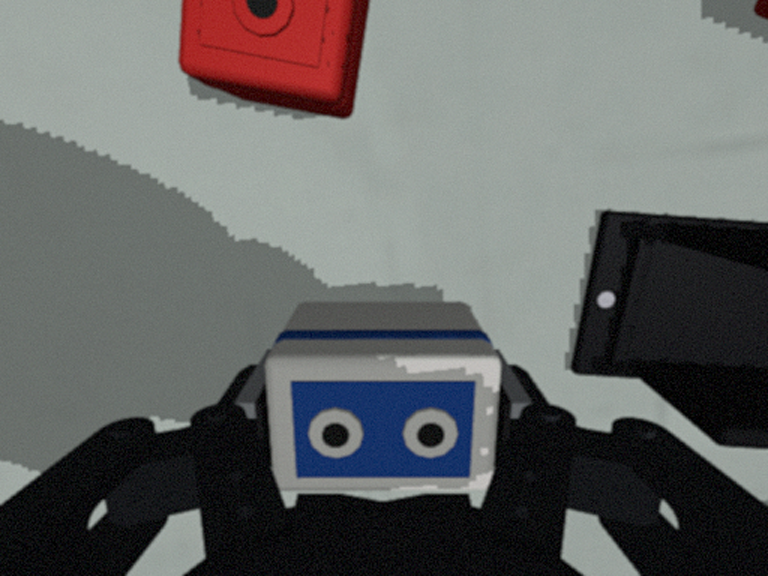

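View pics/s4.png

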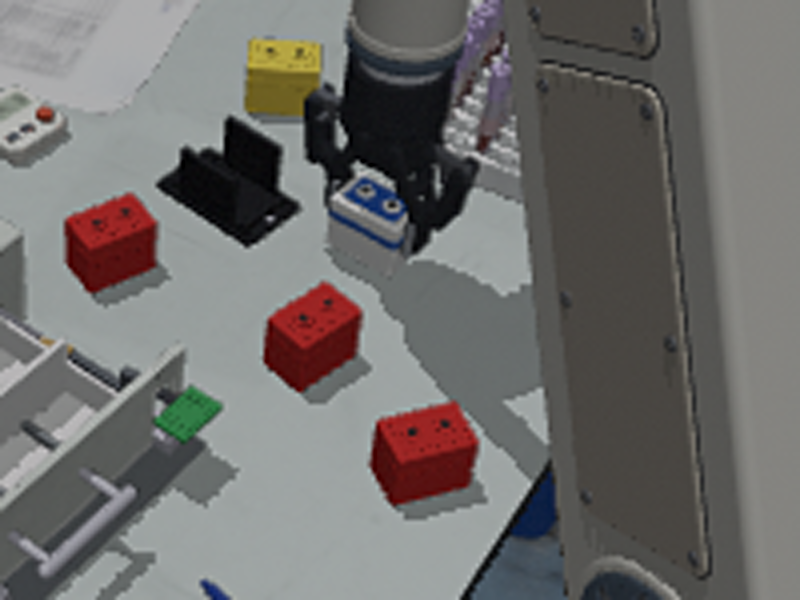

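>>> {"method": "step_arm", "body": {
  "deltas": [
    {"translation":[0,0,0.5],"rot":[0,0,0]},
    {"translation":[0,0,1.0],"rot":[0,0,0]},
    {"translation":[0,0,1.35],"rot":[0,0,0]},
    {"translation":[0,0,1.45],"rot":[0,0,0]},
    {"translation":[0,0,1.5],"rot":[0,0,0]},
    {"translation":[0,0,1.5],"rot":[0,0,0]}
  ]
}}

```text
clock: 5.25
eef_pos: [449.9, -289.9, 184.5]
tcp_rot: [-3.141, -0.0, 1.457]
contact_force: [-4.8, 2.1, 14.2]
opening: 0.697
```

>>> {"method": "step_arm", "body": {
  "deltas": [
    {"translation":[0,0,0],"rot":[0,0,0]},
    {"translation":[0,0,0],"rot":[0,0,0]},
    {"translation":[0,0,0],"rot":[0,0,0]},
    {"translation":[0,0,-2],"rot":[0,0,0]},
    {"translation":[0,0,-6],"rot":[0,0,0]},
    {"translation":[0,0,-11],"rot":[0,0,0]},
    {"translation":[0,0,-12],"rot":[0,0,0.18]},
    {"translation":[0,0,-12],"rot":[0,0,0.36]}
  ],
  "grip": 0
}}

```text
clock: 6.25
eef_pos: [450.4, -290.1, 305.1]
tcp_rot: [3.139, 0.0, 1.091]
contact_force: [-0.2, -0.9, -0.5]
opening: 0.995
```

>>> {"method": "step_arm", "body": {
  "deltas": [
    {"translation":[0,0,0],"rot":[0,0,1.211]},
    {"translation":[0,0,0],"rot":[0,0,1.211]},
    {"translation":[0,0,0],"rot":[0,0,1.211]},
    {"translation":[0,0,0],"rot":[0,0,1.211]},
    {"translation":[0,0,0],"rot":[0,0,1.211]},
    {"translation":[0,0,0],"rot":[0,0,1.211]},
    {"translation":[0,0,0],"rot":[0,0,1.211]},
    {"translation":[0,0,0],"rot":[0,0,1.211]}
  ]
}}

```text
clock: 7.25
eef_pos: [450.0, -289.9, 303.5]
tcp_rot: [-3.141, 0.0, -0.113]
contact_force: [-0.7, -0.1, -0.2]
opening: 1.0
```

```bash
python3 plan.py 450 -290 185 -0.115;python3 -c "
from h import *
f,im=grab('wrist','w5.png',None,1.5)
np.savez('w5.npz',K=f['camera_matrix'],W=f['world_to_cam'])"
```

```text
t 7.25 pos [ 450.  -289.9  303.5] rot [-3.141  0.    -0.113] F [-0.7 -0.1 -0.2] op 1.0
translation [0.01, 0.01, 11.85] rot [-0.0, 0.0, 0.002] |t|mm 118.50351843702464
```

View pics/w5.png

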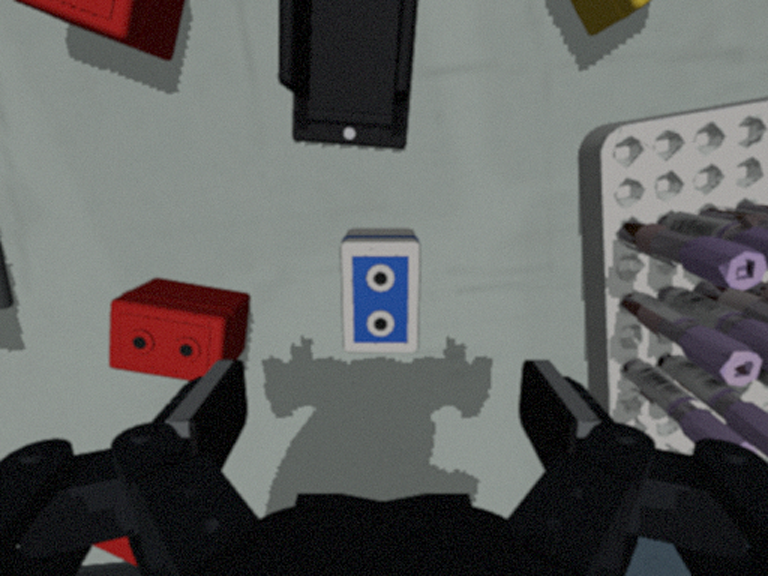

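```bash
python3 -c "
from h import *
d=np.load('w5.npz')
uv=(np.array([(342,243),(418,243),(420,352),(343,352),(380,278),(380.3,323.3)])+.5)/1.5-.5
P=back(d['K'],d['W'],uv,50);print(P.round(1),P[:4].mean(0),P[4:].mean(0))"

```

```text
[[ 481.6 -273.6   50. ]
 [ 477.4 -310.6   50. ]
 [ 419.8 -306.3   50. ]
 [ 424.4 -266.2   50. ]
 [ 461.9 -290.1   50. ]
 [ 438.  -287.5   50. ]] [ 450.77593847 -289.19665839   50.        ] [ 449.9392275 -288.7812833   50.       ]
```

>>> {"method": "step_arm", "body": {
  "deltas": [
    {"translation":[0.0,0,5],"rot":[0,0,0.002]},
    {"translation":[0.0,0,9.5],"rot":[0,0,0.002]},
    {"translation":[0.0,0,11.65],"rot":[0,0,0.002]},
    {"translation":[0.0,0,11.65],"rot":[0,0,0.002]}
  ],
  "grip": 0
}}

```text
clock: 7.8
eef_pos: [449.4, -289.5, 185.7]
tcp_rot: [-3.14, 0.003, -0.115]
contact_force: [0.3, 1.1, 0.0]
opening: 0.999
```

>>> {"method": "step_arm", "body": {
  "deltas": [
    {"translation":[0,0,0],"rot":[0,0,0]},
    {"translation":[0,0,0],"rot":[0,0,0]},
    {"translation":[0,0,0],"rot":[0,0,0]},
    {"translation":[0,0,0],"rot":[0,0,0]},
    {"translation":[0,0,0],"rot":[0,0,0]}
  ],
  "grip": 255,
  "squeeze": 35
}}

```text
clock: 8.43
eef_pos: [450.5, -290.2, 188.4]
tcp_rot: [3.141, -0.002, -0.116]
contact_force: [0.1, 0.5, 7.7]
opening: 0.464
```

```bash
python3 plan.py 450 -290 185 -0.115;python3 -c "
from h import *
f,im=grab('wrist','w6.png',None,1.5)
np.savez('w6.npz',K=f['camera_matrix'],W=f['world_to_cam'])"
```

```text
t 8.425 pos [ 450.5 -290.2  188.4] rot [ 3.141e+00 -2.000e-03 -1.160e-01] F [0.1 0.5 7.7] op 0.464
translation [-0.05, -0.02, 0.34] rot [0.001, -0.002, -0.001] |t|mm 3.406925152355271
```

View pics/w6.png

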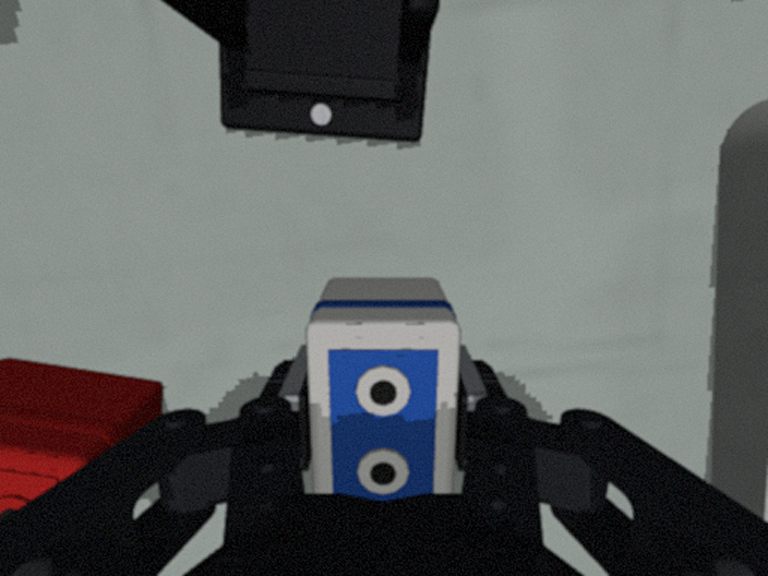

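>>> {"method": "step_arm", "body": {
  "deltas": [
    {"translation":[0,0,-3],"rot":[0,0,0]},
    {"translation":[0,0,-8],"rot":[0,0,0]},
    {"translation":[-0.5,-3.5,-12],"rot":[0,0,0]},
    {"translation":[-1.3,-9,-14],"rot":[0,0,0]},
    {"translation":[-2.2,-15,-14],"rot":[0,0,0]},
    {"translation":[-3.1,-21,-14],"rot":[0,0,0]},
    {"translation":[-4,-27,-14],"rot":[0,0,0]},
    {"translation":[-4.6,-31,-14],"rot":[0,0,0]}
  ]
}}

```text
clock: 9.48
eef_pos: [439.6, 25.5, 327.7]
tcp_rot: [-3.141, -0.001, -0.115]
contact_force: [-0.4, -0.1, -1.6]
opening: 0.466
```

>>> {"method": "step_arm", "body": {
  "deltas": [
    {"translation":[-0.2,-2,0],"rot":[0,0,0]},
    {"translation":[-0.2,-2.2,0],"rot":[0,0,0]},
    {"translation":[-0.2,-2.2,0],"rot":[0,0,0]},
    {"translation":[-0.2,-2.2,0],"rot":[0,0,0]}
  ]
}}

```text
clock: 9.98
eef_pos: [440.8, 44.6, 327.2]
tcp_rot: [3.141, 0.0, -0.117]
contact_force: [0.1, -0.7, -2.7]
opening: 0.464
```

```bash
python3 plan.py 450 -290 185 -0.115;python3 -c "
from h import *
d=np.load('w6.npz')
uv=(np.array([(382.5,392),(382.5,472.5)])+.5)/1.5-.5
P=back(d['K'],d['W'],uv,50);print(P.round(1),P.mean(0))
f,im=grab('wrist','w7.png',None,1.5)
np.savez('w7.npz',K=f['camera_matrix'],W=f['world_to_cam'])"
```

```text
t 9.975 pos [440.8  44.6 327.2] rot [ 3.141  0.    -0.117] F [ 0.1 -0.7 -2.7] op 0.464
translation [4.82, 33.12, 14.23] rot [0.0, 0.0, -0.002] |t|mm 363.6788807031031
[[ 461.1 -291.7   50. ]
 [ 436.9 -288.9   50. ]] [ 449.0215873  -290.27273981   50.        ]
```

View pics/w7.png

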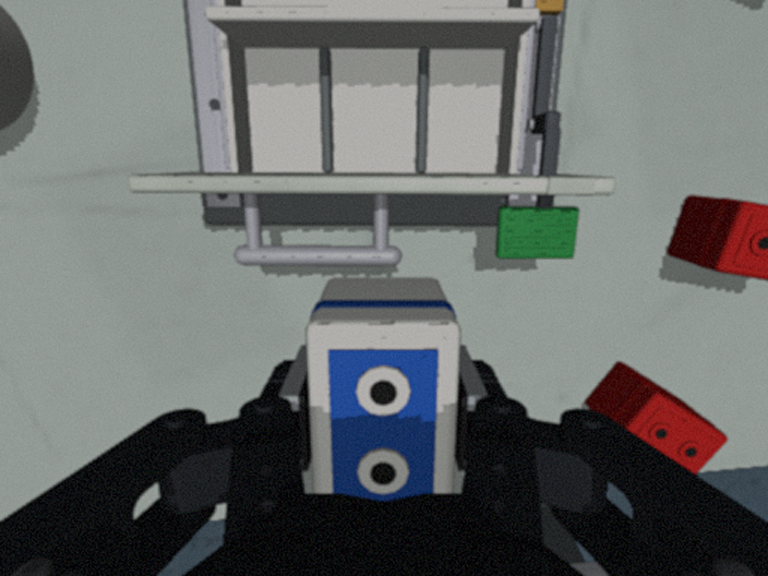

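```bash
python3 -c "
from h import *
im=cv2.imread('pics/w7.png'); 
cv2.imwrite('pics/w7c.png',cv2.resize(im[0:280,120:630],None,fx=1.55,fy=1.55,interpolation=cv2.INTER_CUBIC))
d=np.load('w7.npz')
S=lambda l:(np.array(l,float)+.5)/1.5-.5
B=lambda l,z: back(d['K'],d['W'],S(l),z)
p=np.array([636.5,26.0]); a=-0.1147
print('front top mid ends z86'); P=B([(131,184),(612,186)],86); print(P.round(1), np.arctan2(*(P[0]-P[1])[[0,1]]),P.mean(0))
P=B([(208,15),(538,15)],70);print('partition',P.round(1),-np.arctan2(*(P[0]-P[1])[[0,1]]),P.mean(0))
P=B([(325,60),(325,160),(423,60),(423,160)],26);print('ribs',P.round(1),P.mean(0))
P=B([(497,208),(578,208),(575,258),(496,258)],56);print('pad',P.round(1),P.mean(0))
"
```

```text
front top mid ends z86
[[512.  149.4  86. ]
 [485.9 -64.5  86. ]] 0.12142110877240829 [498.93333538  42.45486271  86.        ]
partition [[579.  105.4  70. ]
 [562.1 -38.7  70. ]] -0.11714799847123113 [570.56132498  33.32556314  70.        ]
ribs [[564.3  61.   26. ]
 [513.1  68.8  26. ]
 [558.1   8.7  26. ]
 [506.6  13.5  26. ]] [535.53898528  37.99170132  26.        ]
pad [[478.4 -19.8  56. ]
 [473.5 -61.5  56. ]
 [447.1 -59.8  56. ]
 [452.  -17.9  56. ]] [462.75790756 -39.77669286  56.        ]
```

View pics/w7c.png

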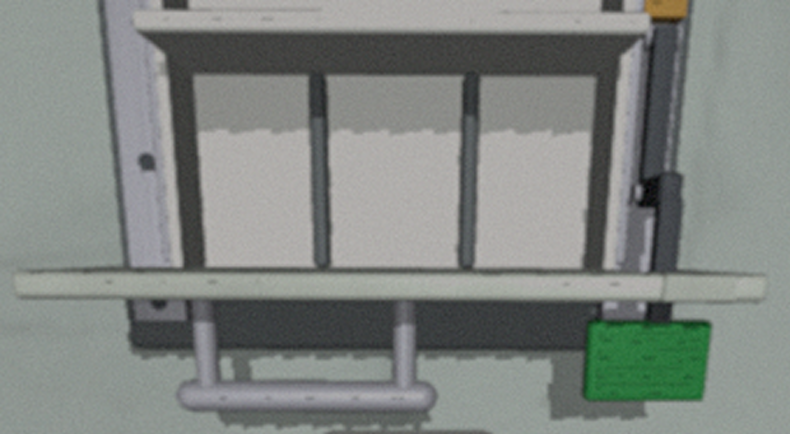

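```bash
python3 plan.py 536.3 38.0 285 -0.118
```

```text
t 10.025 pos [440.8  44.6 327.2] rot [ 3.141  0.    -0.117] F [ 0.6 -0.6 -0.2] op 0.466
translation [9.56, -0.46, 4.22] rot [0.0, 0.0, 0.001] |t|mm 104.5686874024943
```

>>> {"method": "step_arm", "body": {
  "deltas": [
    {"translation":[4.8,-0.23,0],"rot":[0,0,0.001]},
    {"translation":[8.5,-0.4,0],"rot":[0,0,0.001]},
    {"translation":[9.56,-0.46,2],"rot":[0,0,0.001]},
    {"translation":[9.56,-0.46,4.2],"rot":[0,0,0.001]},
    {"translation":[9.56,-0.46,4.2],"rot":[0,0,0.001]},
    {"translation":[9.56,-0.46,4.2],"rot":[0,0,0.001]}
  ]
}}

```text
clock: 10.78
eef_pos: [536.5, 38.5, 285.7]
tcp_rot: [-3.142, -0.0, -0.118]
contact_force: [0.5, -0.2, -1.4]
opening: 0.464
```

```bash
python3 plan.py 536.3 38.0 285 -0.118; python3 -c "
from h import *
f,im=grab('wrist','w8.png',None,1.5); f,im=grab('top'); save(im,'t8.png',(175,130,275,240),5);f,im=grab('scene'); save(im,'s8.png',(160,130,300,270),4)
"
```

```text
t 10.775 pos [536.5  38.5 285.7] rot [-3.142 -0.    -0.118] F [ 0.5 -0.2 -1.4] op 0.464
translation [-0.01, 0.05, 0.07] rot [-0.0, -0.0, 0.0] |t|mm 0.9026664939739557
```

View pics/w8.png

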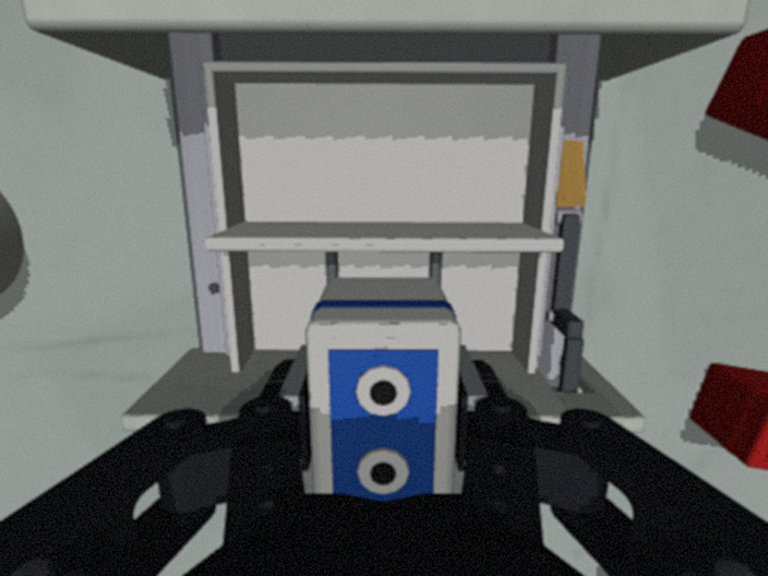

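View pics/s8.png

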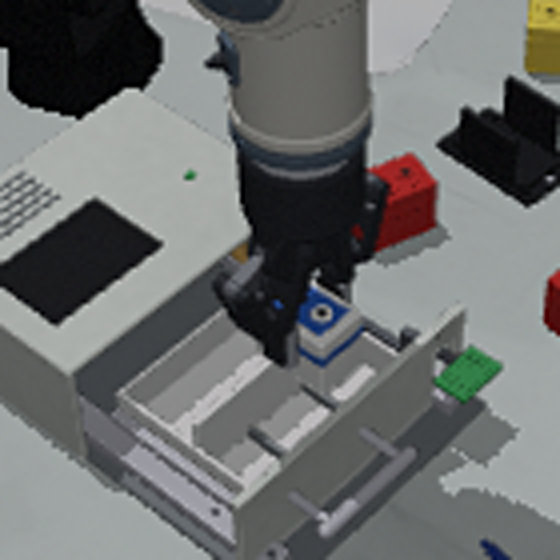

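```bash
python3 -c "
from h import *
f=imaging.grab_frame('wrist');S=lambda l:(np.array(l,float)+.5)/1.5-.5
B=lambda l,z: back(f['camera_matrix'],f['world_to_cam'],S(l),z)
a=-.118;e=np.array([np.cos(a),np.sin(a),0])
for l,z in [([(384,279)],97.3),([(384,250)],70),([(384,238)],70),([(384,322)],147.3),([(384,26)],91),([(383,392)],147.3),([(383,472.5)],147.3)]:
  P=B(l,z)-[536.3,38,0]; print(l,z,P@e, P@[-e[1],e[0],0])
"
```

```text
[(384, 279)] 97.3 [28.33145154] [0.23980345]
[(384, 250)] 70 [33.68431111] [0.16877389]
[(384, 238)] 70 [38.63438901] [0.17496662]
[(384, 322)] 147.3 [29.91990171] [0.38414633]
[(384, 26)] 91 [110.51844144] [0.32468564]
[(383, 392)] 147.3 [10.62325078] [0.62045462]
[(383, 472.5)] 147.3 [-13.82236601] [0.60402607]
```

>>> {"method": "step_arm", "body": {
  "deltas": [
    {"translation":[0.13,0,0],"rot":[0,0,0]},
    {"translation":[0.13,0,1],"rot":[0,0,0]},
    {"translation":[0.13,0,2.5],"rot":[0,0,0]},
    {"translation":[0.13,0,4],"rot":[0,0,0]},
    {"translation":[0.13,0,4.5],"rot":[0,0,0]}
  ]
}}

```text
clock: 11.6
eef_pos: [537.0, 38.7, 238.4]
tcp_rot: [3.141, 0.003, -0.117]
contact_force: [0.5, -0.2, -1.3]
opening: 0.46
```

>>> {"method": "step_arm", "body": {
  "deltas": [
    {"translation":[0,0,1],"rot":[0,0,0]},
    {"translation":[0,0,2],"rot":[0,0,0]},
    {"translation":[0,0,2.8],"rot":[0,0,0]},
    {"translation":[0,0,3.1],"rot":[0,0,0]},
    {"translation":[0,0,3.1],"rot":[0,0,0]}
  ]
}}

```text
clock: 12.22
eef_pos: [537.6, 38.7, 209.0]
tcp_rot: [3.142, 0.0, -0.117]
contact_force: [-0.7, 0.1, -0.9]
opening: 0.461
```

>>> {"method": "step_arm", "body": {
  "deltas": [
    {"translation":[0,0,0.25],"rot":[0,0,0]},
    {"translation":[0,0,0.4],"rot":[0,0,0]},
    {"translation":[0,0,0.5],"rot":[0,0,0]},
    {"translation":[0,0,0.53],"rot":[0,0,0]},
    {"translation":[0,0,0.53],"rot":[0,0,0]}
  ]
}}

```text
clock: 12.85
eef_pos: [537.9, 38.7, 204.4]
tcp_rot: [-3.142, -0.001, -0.117]
contact_force: [-1.2, -1.4, 6.3]
opening: 0.466
```

```bash
python3 plan.py 536.3 38.0 204 -0.118; python3 -c "
from h import *
f,im=grab('wrist','w9.png',None,1.5); f,im=grab('scene'); save(im,'s9.png',(160,130,300,270),4)
"
```

```text
t 12.85 pos [537.9  38.7 204.4] rot [-3.142e+00 -1.000e-03 -1.170e-01] F [-1.2 -1.4  6.3] op 0.466
translation [-0.15, 0.09, 0.04] rot [-0.0, -0.001, 0.001] |t|mm 1.7582216377484268
```

View pics/w9.png

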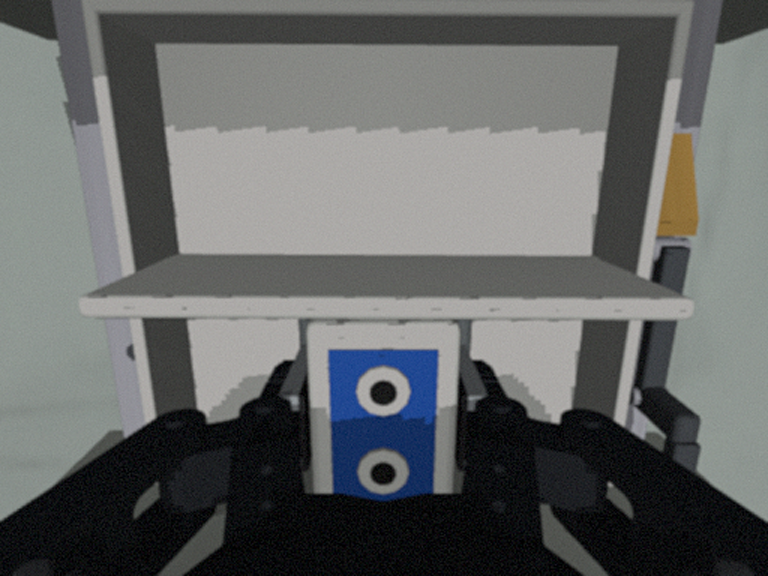

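View pics/s9.png

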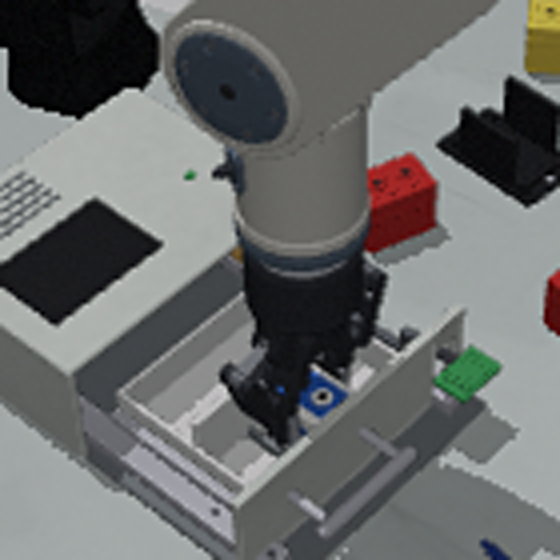

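>>> {"method": "step_arm", "body": {
  "deltas": [
    {"translation":[0,0,0],"rot":[0,0,0]},
    {"translation":[0,0,0],"rot":[0,0,0]},
    {"translation":[0,0,0],"rot":[0,0,0]},
    {"translation":[0,0,-2],"rot":[0,0,0]},
    {"translation":[0,0,-6],"rot":[0,0,0]},
    {"translation":[0,0,-11],"rot":[0,0,0]},
    {"translation":[-3,0,-13],"rot":[0,0,0]},
    {"translation":[-7,0,-13],"rot":[0,0,0]}
  ],
  "grip": 0
}}

```text
clock: 13.95
eef_pos: [468.4, 47.0, 335.7]
tcp_rot: [-3.141, -0.004, -0.118]
contact_force: [-0.9, 0.7, -0.1]
opening: 1.001
```

>>> {"method": "step_arm", "body": {
  "deltas": [
    {"translation":[-1,3,0],"rot":[0,0,0]},
    {"translation":[-3,7,0],"rot":[0,0,0]},
    {"translation":[-3,7,0],"rot":[0,0,0]},
    {"translation":[-3,7,0],"rot":[0,0,0]}
  ],
  "grip": 255
}}

```text
clock: 14.45
eef_pos: [430.5, -19.1, 334.1]
tcp_rot: [-3.141, -0.001, -0.118]
contact_force: [-0.0, 0.4, -0.2]
opening: 0.143
```

```bash
python3 plan.py 471.3 -41.9 245 -0.118; python3 -c "
from h import *
f,im=grab('wrist','w10.png',None,1.5); f,im=grab('scene'); save(im,'s10.png',(160,130,300,270),4)
"
```

```text
t 14.45 pos [430.5 -19.1 334.1] rot [-3.141e+00 -1.000e-03 -1.180e-01] F [-0.   0.4 -0.2] op 0.143
translation [4.32, 1.79, 8.91] rot [-0.0, -0.001, -0.0] |t|mm 100.63152311703887
```

View pics/w10.png

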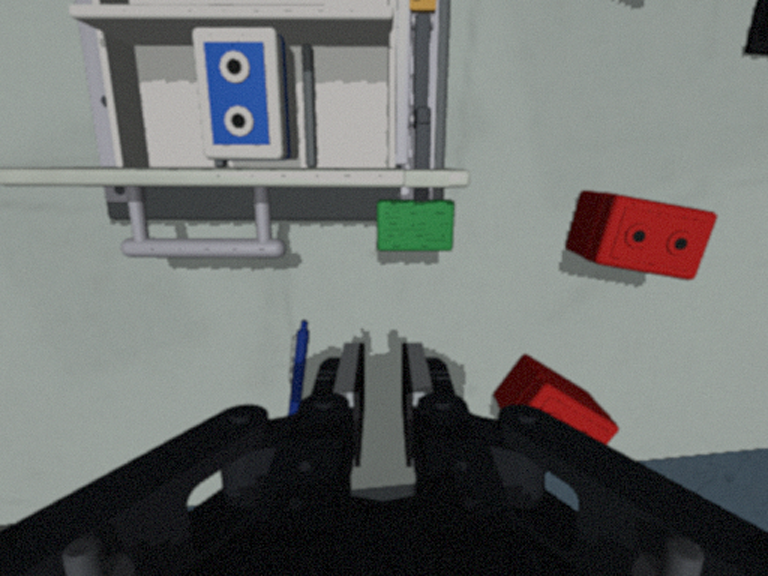

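View pics/s10.png

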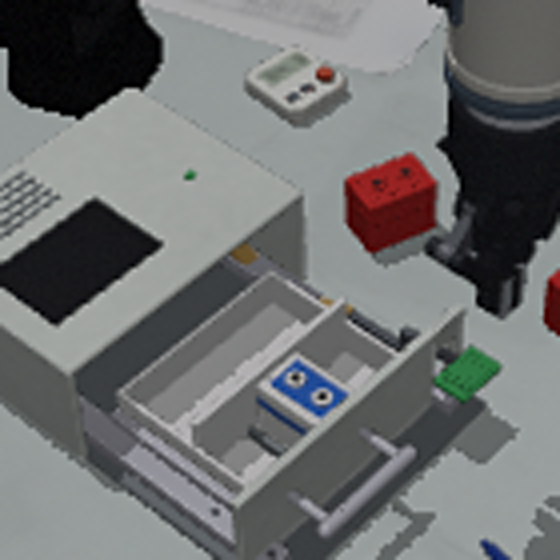

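```bash
python3 -c "
from h import *
f=imaging.grab_frame('wrist');S=lambda l:(np.array(l,float)+.5)/1.5-.5
B=lambda l,z: back(f['camera_matrix'],f['world_to_cam'],S(l),z)
a=-.118;e=np.array([np.cos(a),np.sin(a),0]);n=np.array([-e[1],e[0],0])
for nm,l,z in [('cart',[(194,30),(280,30),(287,157),(207,158)],66),('ports',[(234,66),(238,121)],66),('pad',[(377,201),(454,203),(453,250),(378,248)],56),('front top outer edge',[(415,186)],86),('rear',[(415,170)],86)]:
  P=B(l,z);Q=P-[536.2,38,0]; print(nm,P.round(1).tolist(),P.mean(0).round(1),'rel bay',np.c_[Q@e,Q@n].round(1).tolist(),np.c_[Q@e,Q@n].mean(0).round(1))
"
```

```text
cart [[567.1, 53.4, 66.0], [562.5, 13.7, 66.0], [506.2, 20.2, 66.0], [510.4, 59.8, 66.0]] [536.6  36.8  66. ] rel bay [[28.9, 18.9], [29.0, -21.0], [-27.7, -21.2], [-28.2, 18.6]] [ 0.5 -1.2]
ports [[550.0, 38.0, 66.0], [525.6, 41.0, 66.0]] [537.8  39.5  66. ] rel bay [[13.7, 1.6], [-10.9, 1.8]] [1.4 1.7]
pad [[478.8, -21.4, 56.0], [473.0, -62.0, 56.0], [447.7, -59.5, 56.0], [453.6, -18.9, 56.0]] [463.3 -40.5  56. ] rel bay [[-50.0, -65.8], [-51.0, -106.7], [-76.4, -107.2], [-75.3, -66.2]] [-63.2 -86.5]
front top outer edge [[485.9, -40.3, 86.0]] [485.9 -40.3  86. ] rel bay [[-40.7, -83.7]] [-40.7 -83.7]
rear [[493.0, -41.0, 86.0]] [493. -41.  86.] rel bay [[-33.6, -83.6]] [-33.6 -83.6]
```

>>> {"method": "step_arm", "body": {
  "deltas": [
    {"translation":[4.3,1.8,2],"rot":[0,0,0]},
    {"translation":[4.3,1.8,6],"rot":[0,0,0]},
    {"translation":[4.3,1.8,8.9],"rot":[0,0,0]},
    {"translation":[4.3,1.8,8.9],"rot":[0,0,0]},
    {"translation":[4.3,1.8,8.9],"rot":[0,0,0]}
  ]
}}

```text
clock: 15.22
eef_pos: [471.3, -41.7, 245.6]
tcp_rot: [-3.142, -0.001, -0.117]
contact_force: [0.6, -1.3, -0.5]
opening: -0.0
```

```bash
python3 plan.py 471.3 -41.9 231 -0.118; python3 -c "
from h import *
f,im=grab('wrist','w11.png',None,1.5); f,im=grab('scene'); save(im,'s11.png',(200,160,320,270),5)
"
```

```text
t 15.225 pos [471.3 -41.7 245.6] rot [-3.142e+00 -1.000e-03 -1.170e-01] F [ 0.6 -1.3 -0.5] op -0.0
translation [-0.0, 0.02, 1.46] rot [-0.0, -0.001, 0.001] |t|mm 14.591898596002151
```

View pics/w11.png

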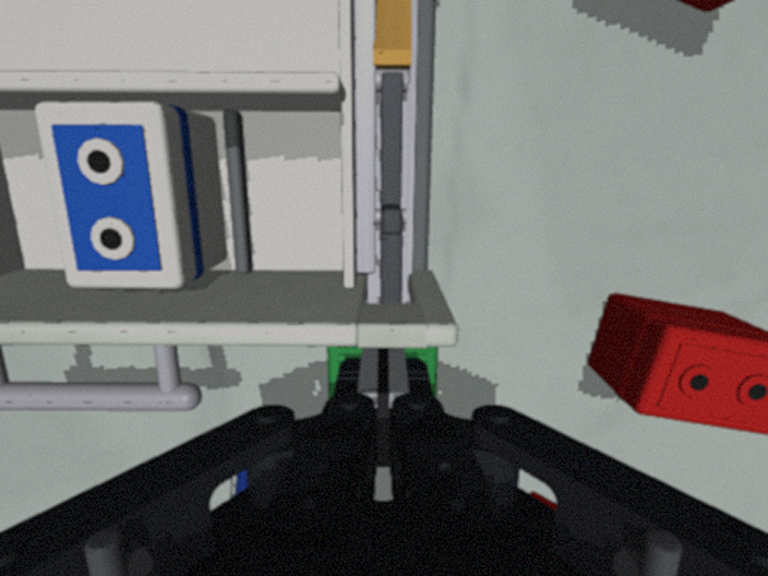

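View pics/s11.png

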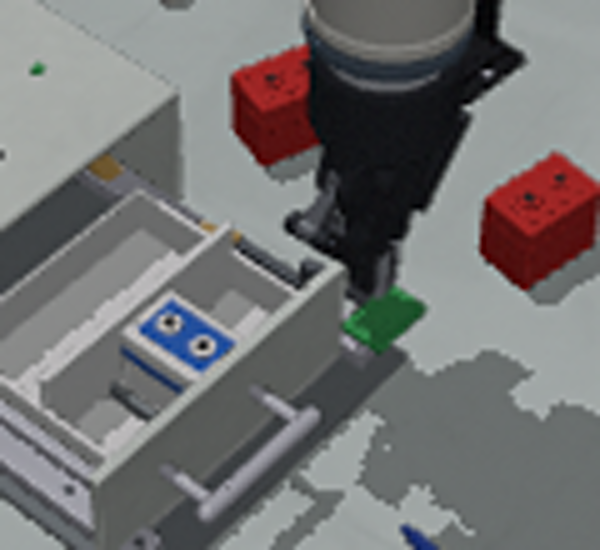

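>>> {"method": "step_arm", "body": {
  "deltas": [
    {"translation":[0,0,0.8],"rot":[0,0,0]},
    {"translation":[0,0,1.5],"rot":[0,0,0]},
    {"translation":[0,0,2.0],"rot":[0,0,0]},
    {"translation":[0,0,2.0],"rot":[0,0,0]}
  ]
}}

```text
clock: 15.82
eef_pos: [470.7, -42.0, 224.6]
tcp_rot: [-3.142, 0.001, -0.117]
contact_force: [-1.9, 1.0, 5.5]
opening: 0.003
```

>>> {"method": "step_arm", "body": {
  "deltas": [
    {"translation":[0,0,0.3],"rot":[0,0,0]},
    {"translation":[0,0,0.6],"rot":[0,0,0]},
    {"translation":[0,0,0.8],"rot":[0,0,0]},
    {"translation":[0,0,0.8],"rot":[0,0,0]}
  ]
}}

```text
clock: 16.32
eef_pos: [471.4, -42.1, 217.5]
tcp_rot: [-3.142, -0.002, -0.117]
contact_force: [-1.6, 0.6, 9.7]
opening: -0.001
```

>>> {"method": "step_arm", "body": {
  "deltas": [
    {"translation":[0.3,0,0.05],"rot":[0,0,0]},
    {"translation":[0.6,0,0.05],"rot":[0,0,0]},
    {"translation":[1.0,0,0.05],"rot":[0,0,0]},
    {"translation":[1.6,0,0.05],"rot":[0,0,0]},
    {"translation":[2.3,0,0.05],"rot":[0,0,0]},
    {"translation":[3.0,0,0.05],"rot":[0,0,0]},
    {"translation":[3.6,0,0.05],"rot":[0,0,0]},
    {"translation":[4.0,0,0.05],"rot":[0,0,0]}
  ]
}}

```text
clock: 17.32
eef_pos: [511.5, -46.9, 217.4]
tcp_rot: [3.141, -0.002, -0.117]
contact_force: [-1.1, -0.9, 13.2]
opening: -0.002
```

```bash
python3 plan.py 471.3 -41.9 217.5 -0.118; python3 -c "
from h import *
f,im=grab('wrist','w12.png',None,1.5); f,im=grab('scene'); save(im,'s12.png',(180,150,300,260),5)
"
```

```text
t 17.325 pos [511.5 -46.9 217.4] rot [ 3.141e+00 -2.000e-03 -1.170e-01] F [-1.1 -0.9 13.2] op -0.002
translation [-4.05, -0.03, -0.02] rot [0.0, -0.002, 0.001] |t|mm 40.4863473670315
```

View pics/w12.png

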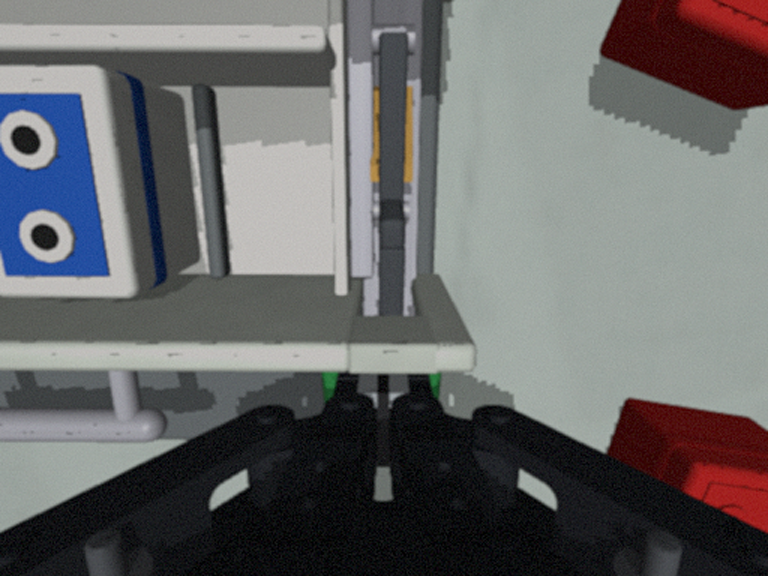

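View pics/s12.png

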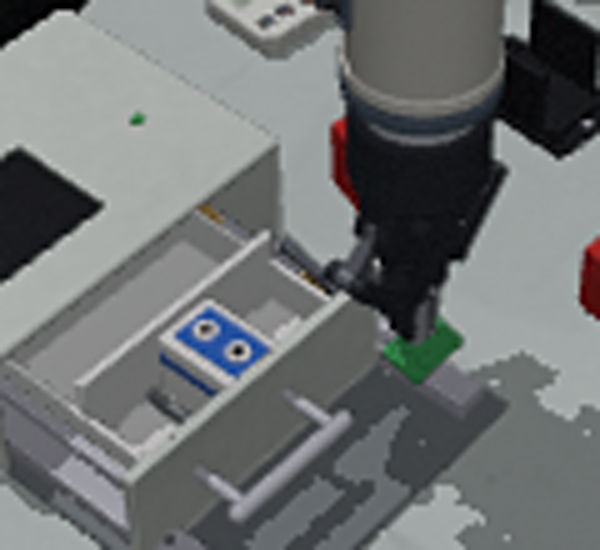

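>>> {"method": "step_arm", "body": {
  "deltas": [
    {"translation":[0.8,0,0],"rot":[0,0,0]},
    {"translation":[2.0,0,0],"rot":[0,0,0]},
    {"translation":[3.5,0,0],"rot":[0,0,0]},
    {"translation":[5.0,0,0],"rot":[0,0,0]},
    {"translation":[6.5,0,0],"rot":[0,0,0]},
    {"translation":[7.8,0,0],"rot":[0,0,0]},
    {"translation":[8.8,0,0],"rot":[0,0,0]},
    {"translation":[9.6,0,0],"rot":[0,0,0]}
  ]
}}

```text
clock: 18.42
eef_pos: [605.3, -58.2, 217.0]
tcp_rot: [3.141, 0.003, -0.117]
contact_force: [-21.5, 0.5, 26.7]
opening: 0.001
```

>>> {"method": "step_arm", "body": {
  "deltas": [
    {"translation":[0.4,0,0],"rot":[0,0,0]},
    {"translation":[0.7,0,0],"rot":[0,0,0]},
    {"translation":[0.9,0,0],"rot":[0,0,0]},
    {"translation":[0.9,0,0],"rot":[0,0,0]}
  ]
}}

```text
clock: 18.92
eef_pos: [608.5, -58.6, 216.6]
tcp_rot: [3.141, 0.019, -0.117]
contact_force: [-36.3, 2.6, 42.7]
opening: -0.003
```

>>> {"method": "step_arm", "body": {
  "deltas": [
    {"translation":[-0.5,0,0],"rot":[0,0,0]},
    {"translation":[-0.5,0,0],"rot":[0,0,0]}
  ]
}}

```text
clock: 19.18
eef_pos: [606.4, -58.3, 217.0]
tcp_rot: [3.141, 0.009, -0.117]
contact_force: [-20.7, -0.2, 27.2]
opening: -0.003
```

```bash
python3 plan.py 471.3 -41.9 217.5 -0.118; python3 -c "
from h import *
f,im=grab('wrist','w13.png',None,1.5); f,im=grab('scene'); save(im,'s13.png',(150,120,290,240),5);f,im=grab('top'); save(im,'t13.png',(175,100,275,240),4)
"
```

```text
t 19.175 pos [606.4 -58.3 217. ] rot [ 3.141  0.009 -0.117] F [-20.7  -0.2  27.2] op -0.003
translation [-13.61, -0.05, 0.08] rot [0.001, 0.009, 0.001] |t|mm 136.1322098989476
```

View pics/w13.png

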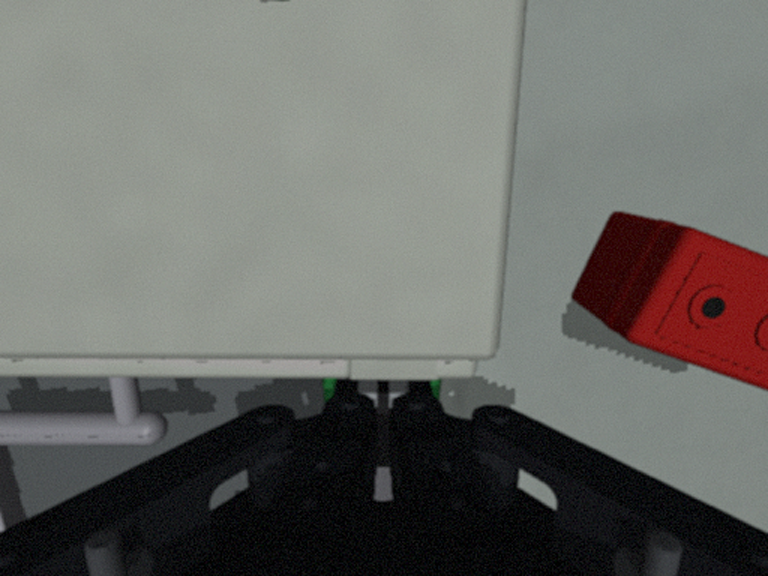

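View pics/s13.png

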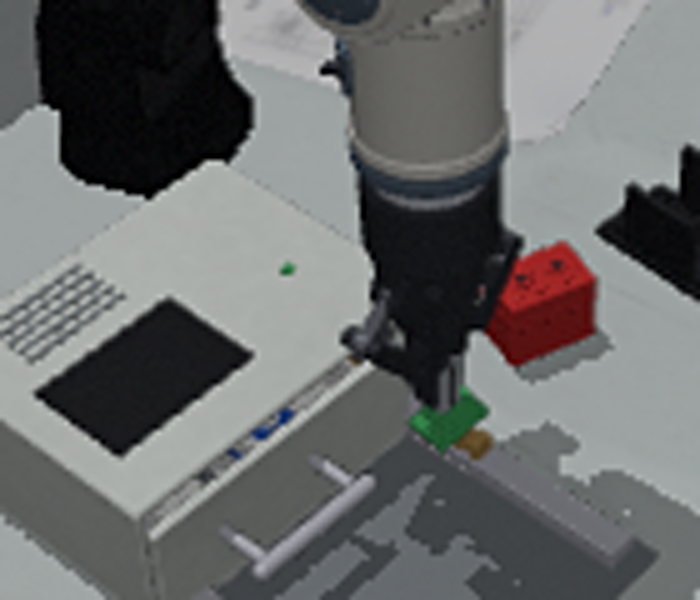

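View pics/t13.png

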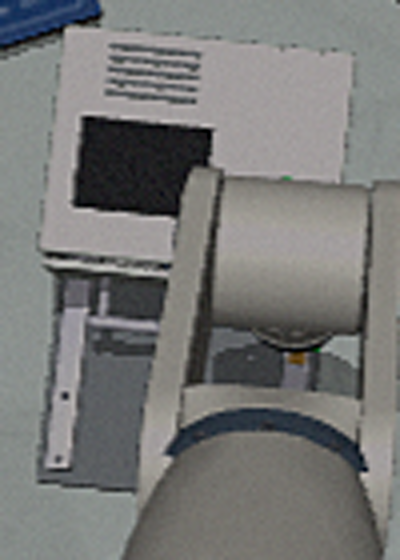

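```bash
python3 -c "
from h import *
f,im=grab('wrist');save(im,'w13c.png',(150,215,340,290),4)
S=lambda l:(np.array(l,float)+.5)/1.5-.5
B=lambda l,z: back(f['camera_matrix'],f['world_to_cam'],S(l),z)
a=-.118;e=np.array([np.cos(a),np.sin(a),0]);n=np.array([-e[1],e[0],0])
for nm,l,z in [('front outer',[(384,377),(200,376)],86),('front rear?',[(200,361)],86),('hood',[(384,356)],98)]:
  P=B(l,z);Q=P-[536.2,38,0]; print(nm,'rel bay0',np.c_[Q@e,Q@n].round(1).tolist())
"
```

```text
front outer rel bay0 [[98.4, -87.9], [98.6, -44.1]]
front rear? rel bay0 [[102.5, -44.5]]
hood rel bay0 [[109.3, -87.9]]
```

View pics/w13c.png

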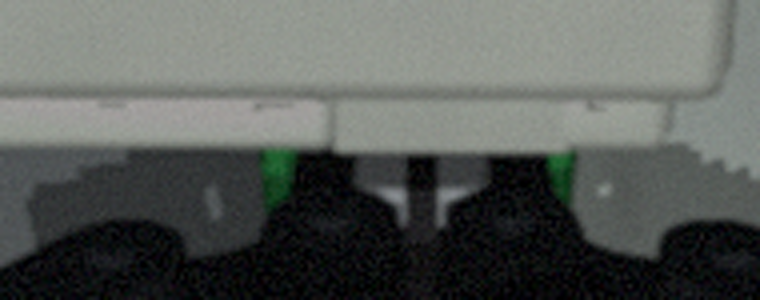

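>>> {"method": "step_arm", "body": {
  "deltas": [
    {"translation":[-0.1,0,0],"rot":[0,0,0]},
    {"translation":[-0.1,0,-0.5],"rot":[0,0,0]},
    {"translation":[-0.1,0,-1.2],"rot":[0,0,0]},
    {"translation":[-0.1,0,-1.8],"rot":[0,0,0]},
    {"translation":[-0.1,0,-1.8],"rot":[0,0,0]}
  ]
}}

```text
clock: 20.0
eef_pos: [608.9, -58.2, 234.6]
tcp_rot: [-3.142, -0.001, -0.117]
contact_force: [-0.4, 0.4, -0.3]
opening: 0.007
```

```bash
python3 plan.py 606 -58 236 -0.118; python3 -c "
from h import *
f,im=grab('wrist','w14.png',None,1.5); f,im=grab('scene'); save(im,'s14.png',(150,120,290,240),5)
"
```

```text
t 20.0 pos [608.9 -58.2 234.6] rot [-3.142e+00 -1.000e-03 -1.170e-01] F [-0.4  0.4 -0.3] op 0.007
translation [-0.29, 0.01, -0.14] rot [-0.0, -0.001, 0.001] |t|mm 3.256419331430147
```

View pics/w14.png

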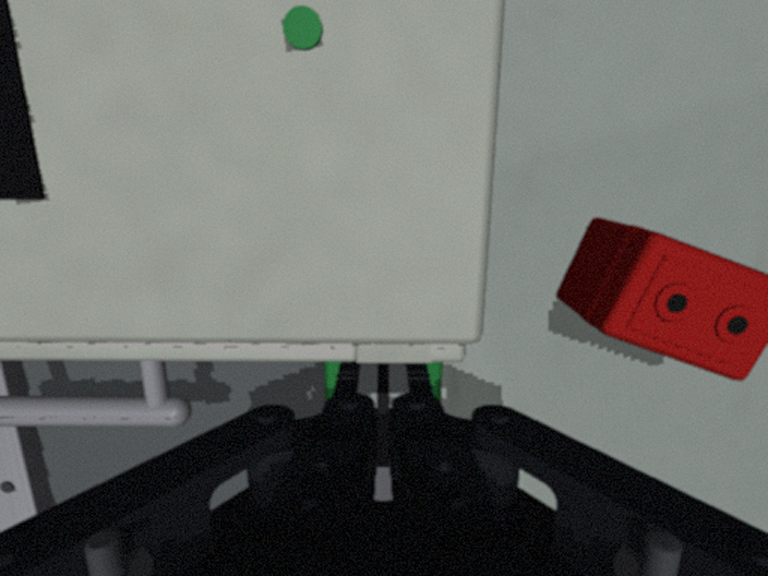

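View pics/s14.png

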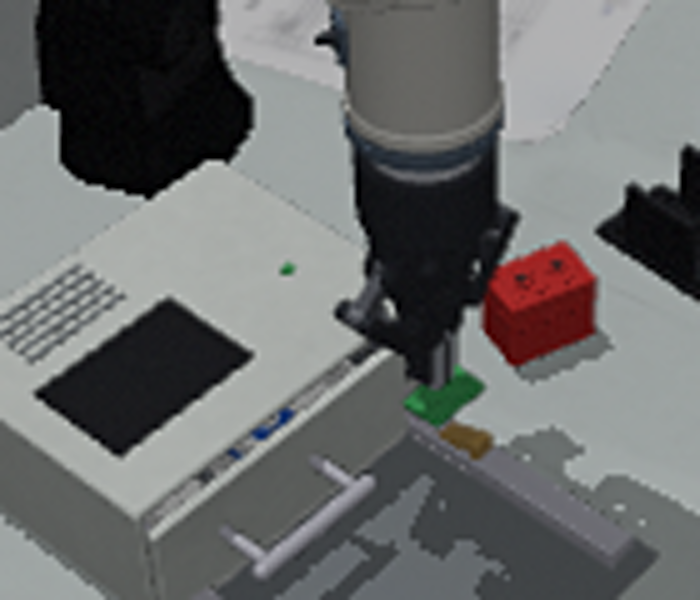

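>>> {"method": "step_arm", "body": {
  "deltas": [
    {"translation":[0,0,-4],"rot":[0,0,0]},
    {"translation":[-2,0,-9],"rot":[0,0,0]},
    {"translation":[-7,0,-10],"rot":[0,0,0]},
    {"translation":[-12,0,-10],"rot":[0,0,0]},
    {"translation":[-13,0,-10],"rot":[0,0,0]},
    {"translation":[-13,0,-10],"rot":[0,0,0]}
  ]
}}

```text
clock: 20.85
eef_pos: [479.8, -43.0, 334.5]
tcp_rot: [-3.142, -0.001, -0.117]
contact_force: [0.9, -0.2, 1.1]
opening: 0.002
```

```bash
python3 -c "
from h import *
f,im=grab('wrist','w15.png',None,1.5); np.savez('w15.npz',K=f['camera_matrix'],W=f['world_to_cam'])
f,im=grab('scene'); save(im,'s15.png',(150,120,290,240),5)
"
```

```text
(no output)
```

View pics/w15.png

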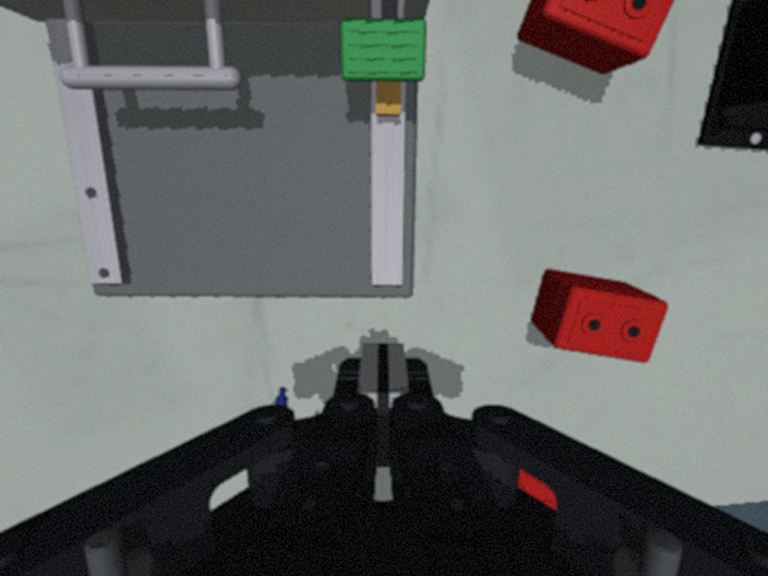

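View pics/s15.png

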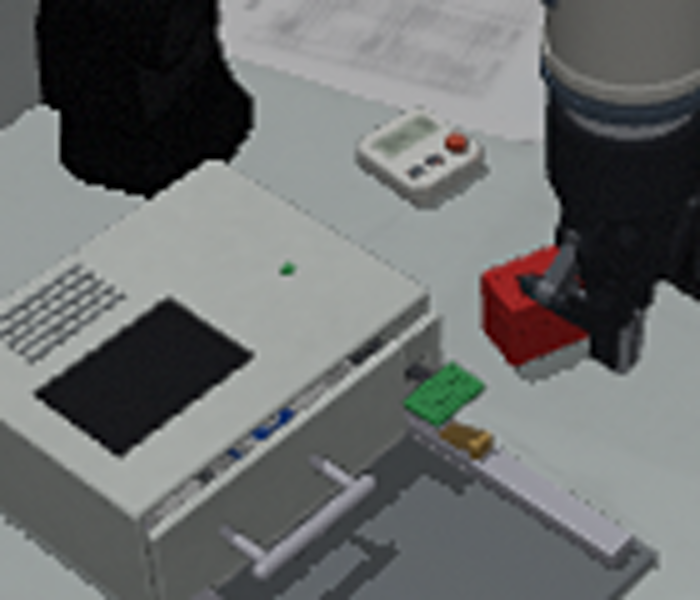

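```bash
python3 - <<'E'
from fit import *
im=cv2.imread('pics/w15.png')
d=np.load('w15.npz');K['w']=d['K'];W['w']=d['W']
a=-.118;e=np.array([np.cos(a),np.sin(a),0]);n=np.array([-e[1],e[0],0])
def pad(p):  # s travel, dy, angle
    c=[(14,21),(14,-21),(-14,-21),(-14,21)]
    out=[]
    for x,y in c:
        r=-57+x; out.append(np.array([536.2,38,0])+(-63+57+p[0]+r*np.cos(p[2]))*e+(-87+y+p[1])*n+[0,0,56+r*np.sin(p[2])])
    return np.array(out)
sc=lambda im_,l,off,s: px(l,off,s)
# scene before (s9: crop 160,130 x4) pad corners  ; s15 crop 150,120 x5
obs={'before':[('scene',px([(470,345),(503,366),(468,403),(437,382)],(160,130),4))],
'after':[('scene',px([(453,362),(485,387),(442,424),(404,402)],(150,120),5)),('w',(np.array([(343,20),(424,20),(424,80),(342,78)])+.5)/1.5-.5)]}
for k,o in obs.items():
    res=lambda p: np.concatenate([(proj(K[m],W[m],pad(p))-uv).ravel() for m,uv in o])
    p0=[0 if k=='before' else 139,0,0]
    r=least_squares(res,p0);print(k,r.x.round(3),res(r.x).round(1))
    for th in (0,.05,.1,.26):
        r=least_squares(lambda q:res([q[0],q[1],th]),p0[:2]);print(th,r.x.round(1),r.cost.round(2))
f,im=grab('scene');save(im,'s16.png',(205,170,265,230),12)
b=cv2.imread('pics/scene0.png');save(b,'s0p.png',(245,190,305,250),12)
E
```

```text
before [-54.467 -34.306   1.944] [-3.2  9.4 -2.1 -4.5  3.4 -9.6  2.   4.2]
0 [-2.8  2.1] 250.24
0.05 [-1.4  0.1] 247.66
0.1 [-0.2 -1.9] 244.91
0.26 [ 2.5 -8. ] 235.01
after [138.596  -0.709   0.162] [-10.4   8.6  -6.8  -4.5   9.   -6.2   6.7   6.4  -1.1  -1.1   1.4  -1.
  -0.1   0.4   0.9   1.6]
0 [137.4  -0.4] 238.73
0.05 [137.9  -0.5] 234.73
0.1 [138.3  -0.6] 232.2
0.26 [138.6  -0.9] 233.92
```

View pics/s16.png

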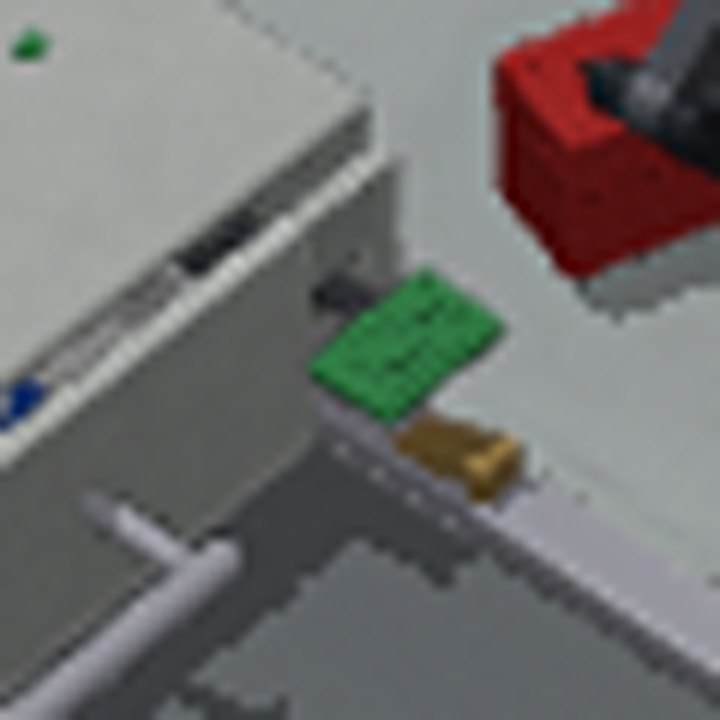

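View pics/s0p.png

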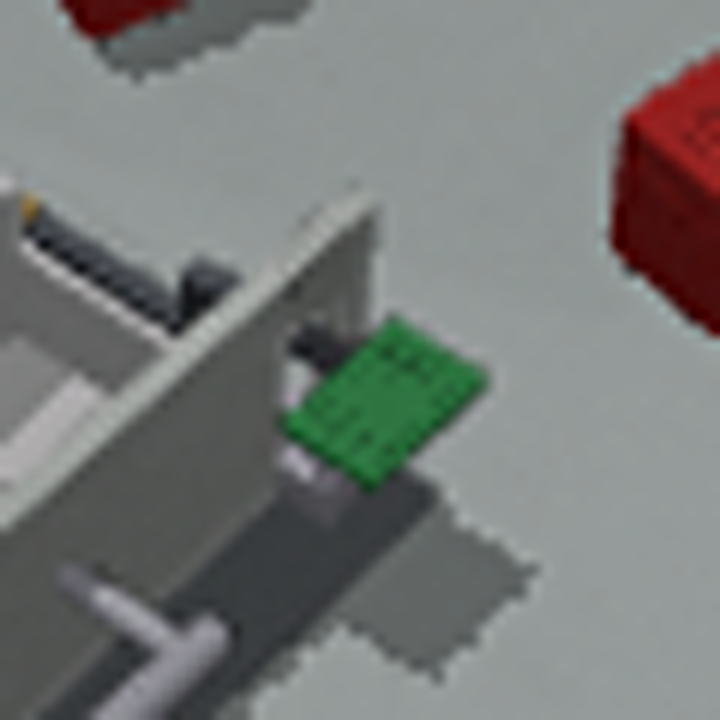

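```bash
python3 - <<'E'
from fit import *
d=np.load('w15.npz');K['w']=d['K'];W['w']=d['W']
a=-.118;e=np.array([np.cos(a),np.sin(a),0]);n=np.array([-e[1],e[0],0])
def pad(p):
    out=[]
    for x,y in [(14,21),(14,-21),(-14,-21),(-14,21)]:
        r=-57+x; out.append(np.array([536.2,38,0])+(-63+57+p[0]+r*np.cos(p[2]))*e+(-87+y+p[1])*n+[0,0,56+r*np.sin(p[2])])
    return np.array(out)
obs={'before':[('scene',px([(285,425),(392,318),(490,378),(375,490)],(245,190),12))],
'after':[('scene',px([(310,370),(425,270),(503,325),(390,425)],(205,170),12))]}
obs['after2']=obs['after']+[('w',(np.array([(343,20),(424,20),(424,80),(342,78)])+.5)/1.5-.5)]
for k,o in obs.items():
    res=lambda p: np.concatenate([(proj(K[m],W[m],pad(p))-uv).ravel() for m,uv in o])
    p0=[0 if k=='before' else 139,0,0]
    r=least_squares(res,p0);print(k,r.x.round(3),res(r.x).round(1))
    for th in (0,.05,.1,.15,.26):
        r=least_squares(lambda q:res([q[0],q[1],th]),p0[:2]);print(th,r.x.round(1),r.cost.round(2))
E
```

```text
before [-2.23  2.64  0.01] [-0.6 -0.   0.3 -0.1  0.2  0.1  0.1 -0.1]
0 [-2.5  3. ] 0.26
0.05 [-1.2  1.1] 0.29
0.1 [ 0.  -0.9] 0.4
0.15 [ 1.1 -2.8] 0.6
0.26 [ 2.9 -7. ] 1.27
after [ 1.35237e+02  3.41900e+00 -1.50000e-02] [-0.6 -0.1 -0.2  0.1  0.7  0.1  0.1 -0. ]
0 [135.8   2.8] 0.45
0.05 [137.6   0.9] 0.52
0.1 [139.2  -1.1] 0.67
0.15 [140.6  -3. ] 0.89
0.26 [143.3  -7.3] 1.55
after2 [ 1.38424e+02 -5.59000e-01  1.17000e-01] [-0.5 -0.1 -0.1  0.1  0.6  0.9  0.2  0.8 -1.6 -1.2  1.4 -1.1  0.1  0.5
  0.3  1.8]
0 [137.4  -0.4] 11.19
0.05 [137.9  -0.4] 8.02
0.1 [138.3  -0.5] 6.58
0.15 [138.6  -0.6] 6.84
0.26 [138.6  -0.8] 13.36
```

```bash
python3 plan.py 568.5 -35.5 334.1 -0.118
```

```text
t 21.2 pos [480.3 -43.1 334.2] rot [ 3.142  0.    -0.117] F [ 0.3 -0.9  0.3] op 0.002
translation [8.67, -1.79, 0.0] rot [0.0, 0.0, 0.001] |t|mm 88.54584481065615
```

>>> {"method": "step_arm", "body": {
  "deltas": [
    {"translation":[4,-0.9,0],"rot":[0,0,0]},
    {"translation":[8.67,-1.79,0],"rot":[0,0,0]},
    {"translation":[8.67,-1.79,0],"rot":[0,0,0]},
    {"translation":[8.67,-1.79,0],"rot":[0,0,0]}
  ]
}}

```text
clock: 21.7
eef_pos: [567.4, -35.4, 333.7]
tcp_rot: [3.141, 0.002, -0.117]
contact_force: [-0.5, -0.2, 0.5]
opening: 0.003
```

```bash
python3 plan.py 568.5 -35.5 334.1 -0.118; python3 -c "
from h import *
f,im=grab('wrist','w17.png',None,1.5)
b=cv2.imread('pics/w10.png'); c=cv2.imread('pics/w17.png')
v=np.vstack([b[140:270,330:500],c[140:270,330:500]]); cv2.imwrite('pics/cmp.png',cv2.resize(v,None,fx=2.2,fy=2.2))"
```

```text
t 21.7 pos [567.4 -35.4 333.7] rot [ 3.141e+00  2.000e-03 -1.170e-01] F [-0.5 -0.2  0.5] op 0.003
translation [0.11, -0.01, -0.04] rot [0.0, 0.002, 0.001] |t|mm 1.1893978935537592
```

View pics/cmp.png

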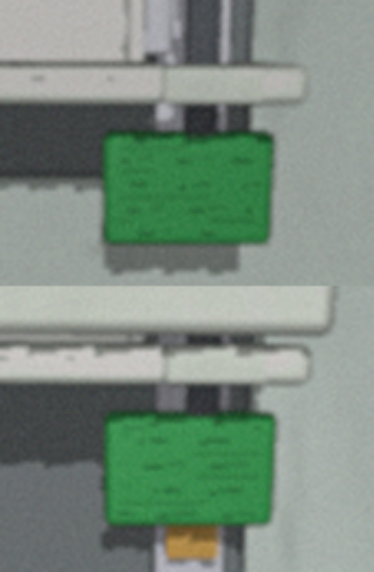

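View pics/w17.png

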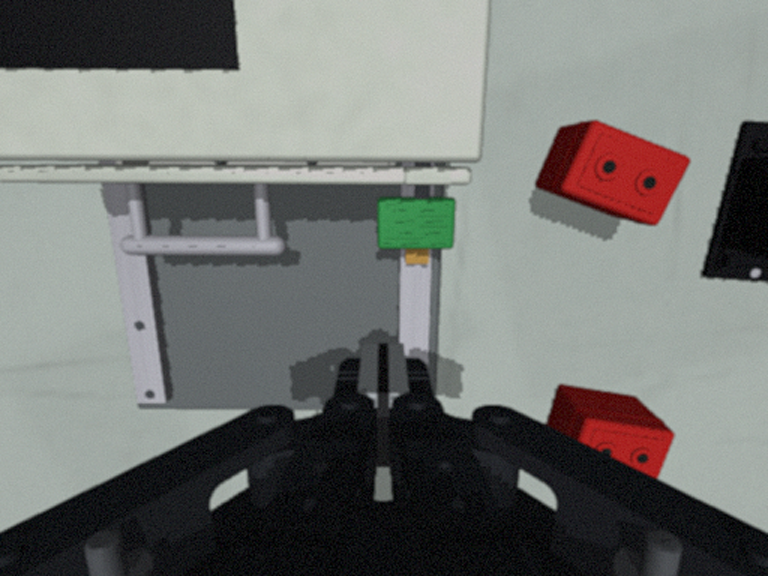

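```bash
python3 -c "
from rig import ticket,readout
print(readout.sense()['clock']); print(ticket.sign_off())"
```

```text
21.75
the job is handed in; nothing more can be done
None
```

The cartridge is in the front bay, the drawer is pushed home, and I handed the job in at 21.75 s. Sign-off reports no verdict.

**What I did**
- **Cartridge:** I lifted it out of the cradle by its short ends and set it on the bench. I regripped it across its long sides and lowered it into the bay, where contact came at exactly the floor height I had worked out.
- **Drawer:** I pressed the green lever down about 11.5 mm with closed fingers and kept it down for the whole push inwards. At the end I let it go straight up.

**Last checks**
- **Cartridge:** before the drawer was closed, it stood level and within about 1–2 mm of the bay centre. With the drawer closed only a little blue shows through the gap, so I could not re-measure it.
- **Drawer:** it travelled about 139 mm by the wrist camera and about 138 mm by the scene camera, so it reads about 0–2 mm, within the latched range.
- **Lever:** seen from the same relative position, the pad looks the same as before pressing. That means it is back at rest and the catch should have snapped in. I did not test this by pulling.
- **Robot:** the gripper was clear of everything. I never took it near the label roll, stamp or timer, but I did not measure their positions at the end.

**What disagreed**
- One pad fit using a wrist picture with the pad at its edge gave a lever angle near 0.12 rad, which would mean not latched. I trusted the scene camera (about 0) and the later side-by-side wrist view over it.
- At the end stop I pushed harder than needed: the wrist force reached about 36 N forward and 43 N upward. I then backed off and it read zero after lifting. My view is that the fingers carried this rather than the gripper's body, which has the 40 N limit, but I could not confirm that.

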